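# Change the filter cartridges of a bench fume purifier and restart it

## Task

Change the filters of the fume purifier: take out the spent cartridges that sit locked in its ports (push down, turn back anticlockwise, lift) and stand them upright in the black tray, then fit every fresh cartridge standing on the bench into a port of its own: lugs in the slots, push it down against the spring, turn it clockwise about a quarter turn and let it click up home (with two fresh ones, any one port stays empty). Only when all this is done, press the keys one after another, each fully down and let go: first the small round key, then the square key, then the long key. Leave the small jar, the pry stick and everything else on the bench where it is.

Things in the scene. Friction and masses are not known exactly. Their poses are not given: they have to be found in the camera images.
- cart_a: fresh filter cartridge, white, round, 150 g, 70 mm tall, standing loose on the bench or absent (None from the start). Origin: centre of the underside; z up its axis. Barrel 48 mm across up to 28 mm; two opposite lugs on its x axis, 8 mm wide, out to 32 mm from the axis, 4 to 9 mm up; cap 64 mm across, 28 to 40 mm up; grey bar grip on top, 52 mm long along x, 14 mm thick along y, 40 to 70 mm up
- cart_b: a second fresh cartridge, the same as cart_a, or absent. The foot of the barrel is chamfered 3 mm and it is filled, so the centre of mass lies 19 mm up. Half a turn about its axis makes no difference
- cart_c: a third fresh cartridge, the same as cart_a, or absent
- spent_a: spent cartridge, the same shape as cart_a, at the start locked home in one of the ports, or absent. To take it out: push it down until its origin is 3 to 8 mm above the port point, turn it back anticlockwise seen from above, 75 to 88 degrees, until its x is along the port's slots, and lift
- spent_b: another spent cartridge, as spent_a, or absent
- spent_c: another spent cartridge, as spent_a, or absent
- port_left (a point): axis of the left bayonet port (larger y in the purifier's frame), level with the purifier's top plate, 40 mm above the bench; z up, x along its two opposite entry slots, same as the purifier's. An aluminium collar 80 mm across stands 30 mm above this point; bore 52 mm (2 mm play all round); entry slots 15 mm wide, open at the top; lugs fit within 6 degrees
- port_mid (a point): the middle port, like port_left. Turning: pushed down until its origin is 3 to 8 mm above this point, a cartridge turns from the slots clockwise seen from above (only that way) under the collar's overhang; after 75 to 88 degrees (aim for 82) its lugs stand below a notch 3 mm high, with a stop just past it; eased there, it rises into the notch
- port_right (a point): the right port, like port_left. Heights of a cartridge's origin above this point: 26 mm or more standing on the collar, 20 mm loose in the slots on the spring plate, 9 mm caught under the overhang but not home, 12 mm and turned 75 to 88 degrees from the slots: home, and it stays when let go
- purifier: grey fume purifier, fixed, 220 x 340 mm (x, y), top plate 40 mm up; three bayonet ports in a row along y, 100 mm apart, 40 mm to +x of its centre; three keys on the strip nearest the robot. Origin: centre of its underside; front faces -x
- tray: shallow black tray for spent cartridges, fixed on the bench, open on top, 108 x 198 x 25 mm (x, y, z), walls and floor 4 mm thick; room for two standing side by side along y. Origin: centre of its underside
- plunger_left (a joint): spring plate in the left port, m pushed down: 0 up (plate 20 mm above the top plate), 0.017 at its stop (3 mm above). Spring: 2.5 N at 0, 500 N per m more; a home cartridge holds it at 0.008
- plunger_mid (a joint): the same in the middle port
- plunger_right (a joint): the same in the right port
- key_round_top (a point): top centre of the small round key, 20 mm across, on the strip of the purifier nearest the robot, one of three plain grey keys 85 mm apart whose places are swapped from start to start; top 53 mm above the bench, 8 mm or more proud of its surroundings
- key_square_top (a point): top centre of the square key, 26 mm, on the strip of the purifier nearest the robot, one of three plain grey keys 85 mm apart whose places are swapped from start to start; top 53 mm above the bench, 8 mm or more proud of its surroundings
- key_bar_top (a point): top centre of the long key, 22 by 52 mm, on the strip of the purifier nearest the robot, one of three plain grey keys 85 mm apart whose places are swapped from start to start; top 53 mm above the bench, 8 mm or more proud of its surroundings
- key_round (a joint): how far the small round key is pressed, m: 0 up, 0.005 fully down; springs back; about 2 N to move it, 5 N fully down; counts as pressed beyond 0.0035 for 0.15 s
- key_square (a joint): how far the square key is pressed, m: 0 up, 0.005 fully down; springs back; about 2 N to move it, 5 N fully down; counts as pressed beyond 0.0035 for 0.15 s
- key_bar (a joint): how far the long key is pressed, m: 0 up, 0.005 fully down; springs back; about 2 N to move it, 5 N fully down; counts as pressed beyond 0.0035 for 0.15 s
- flux_jar: small jar, 48 mm across, 45 mm tall, standing loose on the bench; leave alone. Origin: centre of its underside
- spudger: flat black pry stick, 150 x 12 x 5 mm, lying loose on the bench; leave alone. Origin: centre of its underside
Not all that is in view belongs to the job. Leave any red or turquoise look-alike of the spent_a alone.

How it is judged (in metres and radians):
On the way, in this order (a step that is already met when the one before it is completed fails the run):
1. every spent cartridge stands in the tray and every fresh one is home in a port (x of spent_a in the frame of tray between -0.05 and 0.05 m and y of spent_a in the frame of tray between -0.095 and 0.095 m and z of spent_a in the frame of tray between 0 and 0.012 m and angle between each of spent_a, spent_b, spent_c's own z axis and vertical below 0.15 rad and x of spent_b in the frame of tray between -0.05 and 0.05 m and y of spent_b in the frame of tray between -0.095 and 0.095 m and z of spent_b in the frame of tray between 0 and 0.012 m and x of spent_c in the frame of tray between -0.05 and 0.05 m and y of spent_c in the frame of tray between -0.095 and 0.095 m and z of spent_c in the frame of tray between 0 and 0.012 m and ((horizontal distance between cart_a and port_left below 0.004 m and z of cart_a in the frame of port_left between 0.0105 and 0.014 m and angle between the x axis of cart_a and the x axis of port_left, either way round above 1.2 rad and angle between cart_a's own z axis and vertical below 0.08 rad) or (horizontal distance between cart_a and port_mid below 0.004 m and z of cart_a in the frame of port_mid between 0.0105 and 0.014 m and angle between the x axis of cart_a and the x axis of port_mid, either way round above 1.2 rad and angle between cart_a's own z axis and vertical below 0.08 rad) or (horizontal distance between cart_a and port_right below 0.004 m and z of cart_a in the frame of port_right between 0.0105 and 0.014 m and angle between the x axis of cart_a and the x axis of port_right, either way round above 1.2 rad and angle between cart_a's own z axis and vertical below 0.08 rad)) and ((horizontal distance between cart_b and port_left below 0.004 m and z of cart_b in the frame of port_left between 0.0105 and 0.014 m and angle between the x axis of cart_b and the x axis of port_left, either way round above 1.2 rad and angle between cart_b's own z axis and vertical below 0.08 rad) or (horizontal distance between cart_b and port_mid below 0.004 m and z of cart_b in the frame of port_mid between 0.0105 and 0.014 m and angle between the x axis of cart_b and the x axis of port_mid, either way round above 1.2 rad and angle between cart_b's own z axis and vertical below 0.08 rad) or (horizontal distance between cart_b and port_right below 0.004 m and z of cart_b in the frame of port_right between 0.0105 and 0.014 m and angle between the x axis of cart_b and the x axis of port_right, either way round above 1.2 rad and angle between cart_b's own z axis and vertical below 0.08 rad)) and ((horizontal distance between cart_c and port_left below 0.004 m and z of cart_c in the frame of port_left between 0.0105 and 0.014 m and angle between the x axis of cart_c and the x axis of port_left, either way round above 1.2 rad and angle between cart_c's own z axis and vertical below 0.08 rad) or (horizontal distance between cart_c and port_mid below 0.004 m and z of cart_c in the frame of port_mid between 0.0105 and 0.014 m and angle between the x axis of cart_c and the x axis of port_mid, either way round above 1.2 rad and angle between cart_c's own z axis and vertical below 0.08 rad) or (horizontal distance between cart_c and port_right below 0.004 m and z of cart_c in the frame of port_right between 0.0105 and 0.014 m and angle between the x axis of cart_c and the x axis of port_right, either way round above 1.2 rad and angle between cart_c's own z axis and vertical below 0.08 rad))), for 0.2 s.
2. the small round key is pressed fully down, the others up (value of joint key_round above 0.0035 m and value of joint each of key_square, key_bar below 0.0015 m), for 0.15 s.
3. the square key is pressed fully down, the others up (value of joint key_square above 0.0035 m and value of joint each of key_round, key_bar below 0.0015 m), for 0.15 s.
4. the long key is pressed fully down, the others up (value of joint key_bar above 0.0035 m and value of joint each of key_round, key_square below 0.0015 m), for 0.15 s.
At the end, for the whole second after the job is handed in: every spent cartridge stands upright on the tray's floor; every fresh one is home in a port: within 4 mm of its axis, risen into the notch (10.5 to 14 mm above the top plate), turned over 69 degrees from the slots, upright, at rest; all keys are up (all of step 1 and linear speed of each of cart_a, cart_b, cart_c, spent_a, spent_b, spent_c below 0.02 m/s and value of joint each of key_round, key_square, key_bar below 0.0015 m); the robot touches nothing.
It fails at once if a key is pressed before every spent cartridge is in the tray and every fresh one is home (value of joint any of key_round, key_square, key_bar above 0.0035 m and (not (x of spent_a in the frame of tray between -0.05 and 0.05 m and y of spent_a in the frame of tray between -0.095 and 0.095 m and z of spent_a in the frame of tray between 0 and 0.012 m and angle between spent_a's own z axis and vertical below 0.15 rad) or not (x of spent_b in the frame of tray between -0.05 and 0.05 m and y of spent_b in the frame of tray between -0.095 and 0.095 m and z of spent_b in the frame of tray between 0 and 0.012 m and angle between spent_b's own z axis and vertical below 0.15 rad) or not (x of spent_c in the frame of tray between -0.05 and 0.05 m and y of spent_c in the frame of tray between -0.095 and 0.095 m and z of spent_c in the frame of tray between 0 and 0.012 m and angle between spent_c's own z axis and vertical below 0.15 rad) or not ((horizontal distance between cart_a and port_left below 0.004 m and z of cart_a in the frame of port_left between 0.0105 and 0.014 m and angle between the x axis of cart_a and the x axis of port_left, either way round above 1.2 rad and angle between cart_a's own z axis and vertical below 0.08 rad) or (horizontal distance between cart_a and port_mid below 0.004 m and z of cart_a in the frame of port_mid between 0.0105 and 0.014 m and angle between the x axis of cart_a and the x axis of port_mid, either way round above 1.2 rad and angle between cart_a's own z axis and vertical below 0.08 rad) or (horizontal distance between cart_a and port_right below 0.004 m and z of cart_a in the frame of port_right between 0.0105 and 0.014 m and angle between the x axis of cart_a and the x axis of port_right, either way round above 1.2 rad and angle between cart_a's own z axis and vertical below 0.08 rad)) or not ((horizontal distance between cart_b and port_left below 0.004 m and z of cart_b in the frame of port_left between 0.0105 and 0.014 m and angle between the x axis of cart_b and the x axis of port_left, either way round above 1.2 rad and angle between cart_b's own z axis and vertical below 0.08 rad) or (horizontal distance between cart_b and port_mid below 0.004 m and z of cart_b in the frame of port_mid between 0.0105 and 0.014 m and angle between the x axis of cart_b and the x axis of port_mid, either way round above 1.2 rad and angle between cart_b's own z axis and vertical below 0.08 rad) or (horizontal distance between cart_b and port_right below 0.004 m and z of cart_b in the frame of port_right between 0.0105 and 0.014 m and angle between the x axis of cart_b and the x axis of port_right, either way round above 1.2 rad and angle between cart_b's own z axis and vertical below 0.08 rad)) or not ((horizontal distance between cart_c and port_left below 0.004 m and z of cart_c in the frame of port_left between 0.0105 and 0.014 m and angle between the x axis of cart_c and the x axis of port_left, either way round above 1.2 rad and angle between cart_c's own z axis and vertical below 0.08 rad) or (horizontal distance between cart_c and port_mid below 0.004 m and z of cart_c in the frame of port_mid between 0.0105 and 0.014 m and angle between the x axis of cart_c and the x axis of port_mid, either way round above 1.2 rad and angle between cart_c's own z axis and vertical below 0.08 rad) or (horizontal distance between cart_c and port_right below 0.004 m and z of cart_c in the frame of port_right between 0.0105 and 0.014 m and angle between the x axis of cart_c and the x axis of port_right, either way round above 1.2 rad and angle between cart_c's own z axis and vertical below 0.08 rad)))).
It fails at once if the jar or the pry stick is shifted more than 3 cm (distance of any of flux_jar, spudger from where it was at the start of the episode above 0.03 m).
Of cart_a, cart_b, cart_c only 2 to 3 are there at a start; the rules pass over those that are not, and their reading is None.
Of spent_a, spent_b, spent_c only 2 to 2 are there at a start; the rules pass over those that are not, and their reading is None.
At some moment in a run one of cart_a, cart_b, cart_c may be knocked a few centimetres aside while the robot is not near it.
It also fails if it takes over 210 s, if anything falls off the work surface, if the arm or the gripper's body presses on something with over 40 N, if the wrist force passes 120 N, or if a joint passes its speed limit or range.

## Robot

A 6-joint arm with a two-finger parallel gripper is mounted at the origin on the work surface. World frame = base frame: x ahead of the robot, y to its left, z up, the work surface at z = 0. Lengths are in mm, angles in rad, forces in N, time in s.
With the tool pointing down it reaches from about 300 to 775 mm from the base axis. Payload 14.6 kg.
Tool frame: the origin (TCP) lies midway between the tips of the shut fingers; the grasp point (between the pads) lies 19 mm behind it; x points along the fingers, z is the direction in which the jaws open and shut, and the axes are right-handed (so a half turn about x gives the same grasp; the last joint's range is limited). The gripper opens to 94 mm and grips with 3 to 60 N. Pads are 16 mm wide; open, the fingers measure 119 mm over their backs; the gripper's body (75 mm by 177 mm) begins 78 mm behind the grasp point.
Start: joints at [1.156, 0.3, 1.521, -0, 1.321, -0.067], TCP at [187.453, 517.059, 169.346] pointing down, gripper open.
Joint ranges: [-3.03, 3.03], [-0.79, 2.21], [0.23, 2.52], [-1.04, 4.18], [0, 3.07], [-2.55, 2.55]. Speed limits (rad/s): [2.22, 2.22, 2.57, 3.14, 3.14, 3.14].

## Interface

Orientations are given as [roll, pitch, yaw] about the fixed x, y, z axes, in that order (R = Rz(yaw) Ry(pitch) Rx(roll)).
In Python, from cell import * gives the robot as it stands.
- The arm moves only by the tool play_rows, never from a script. Its argument "motion" is one flat list of numbers, 7 for each row, row after row: the turn, a rotation vector about the tool's x, y, z in rad, then the shift along the tool's x, y, z in m, then the closure, from -1 (fully open) to 1 (shut), so that 0 is half open. In form: [rx, ry, rz, x, y, z, fingers, rx, ry, rz, x, y, z, fingers, ...]. A call has 1 to 20 rows; each row shifts and turns the pose as measured when the row begins, along the tool's axes as they then stand; what a row does not reach is not made up. A row lasts 1/10 s, in which the tool goes at most 50 mm and 8.59 degrees, less where a joint would pass 70% of its speed; a pose out of reach is approached as far as the arm can. A call with a gripper value outside its range is refused whole. The fingers move at their own pace and stop on an object; "newtons" is the grip in N (left out, the last holds). Time passes only in rows, so rows that do not move let the fingers close. It gives the time, the measured TCP pose, the force and the opening at its end, in the units of the state.
- read_state(): the state, without advancing time (a new reading comes with each control period).
- camera(name): name is "side" or "top" or "wrist"; returns (picture, depth): 384x512x3 uint8, blue, green, red; 384x512 float32, mm along the optical axis (not along the pixel's ray), 0 where there is no reading.
- camera_params(name): a dict with "fx", "fy", "cx", "cy" (pixels), "T" (4x4, takes a point from camera to world coordinates). Camera axes: x right, y down, z forward; pixel columns grow to the right and rows downward; lengths in mm; the calibration is good to about 2 mm. A picture is of the moment at which its call begins: read the wrist's pose just before it. camera_params takes no time and is no camera call; for the wrist camera it gives the pose at the moment of the call.
- sign_off(): hands the job in, once; it reports no verdict.
Trained networks look in the newest picture that a camera, given by its name, has taken for a name from the list of things; names that differ only in an ending like _2 or _b are one class to them, and where a whole thing is asked for, a point or a joint stands for the part that bears it (a point fixed in the world has none). Each returns a list of dicts, best first, with "conf" (0 to 1); they miss things now and then, are a little off and sometimes report something else, mostly with a low value. They report only what shows in the picture. A call takes as long as a camera call. They do not tell look-alikes from the thing itself.
- masks_of(camera, name): "region" (384x512 bool, what is visible of it).
- place_of(camera, name): "at" ([x, y, z] in mm, in the coordinates of the camera as it stood for that picture, good to about 4 mm: a listed point, or the origin of a listed thing).
The state is a dict: "clock": time; "joints": joint angles; "qd": joint speeds; "effort": joint torques, N m; "eef_pos": TCP position; "eef_rot": TCP orientation; "wrist_force": force on the tool from outside, world axes, zero at the start; "moment": the same for the moment, N m; "finger_gap": finger opening in mm.
Only numpy, scipy, OpenCV 4.12 (cv2) and the standard library are available. Lean on these libraries where they do the work, as an engineer would, in place of code of your own. Each camera call takes 0.05 s, during which the arm holds its last target.

## Working session

There is one attempt and no reset: what is moved stays moved. The work goes in short steps, Python scripts to look and compute and a tool call to move; the robot and the scene stay as the last step left them, time stands still between calls to the robot, and variables do not carry over. Pictures are saved under pics/ and viewed, and the job is handed in when it is done.

Besides the shell and the picture viewer there is one more tool, called after "Call:" as name(argument=value, ...), one argument or row to a line, values as JSON. play_rows: Moves the arm, as the interface text tells. Its arguments: {"type":"object","properties":{"motion":{"type":"array","items":{"type":"number"}},"newtons":{"type":"number"}},"required":["motion"]}

```bash
ls; mkdir -p pics; cat > h.py <<'E'
from cell import *
import numpy as np, cv2
from scipy.spatial.transform import Rotation as R
def w(cam,at,T=None):
    T=np.array(camera_params(cam)["T"]) if T is None else T
    return (T@np.r_[at,1])[:3]
E
python3 - <<'E'
from h import *
s=read_state();print(s)
for c in ["top","side","wrist"]:
    im,d=camera(c);cv2.imwrite(f"pics/{c}0.png",im)
    np.save(f"pics/{c}0_d.npy",d);np.save(f"pics/{c}0_i.npy",im)
    p=camera_params(c);print(c,{k:(np.round(v,3).tolist()) for k,v in p.items()})
E
```

```text
pics
{'clock': 0.0, 'joints': array([ 1.15639800e+00,  3.00470146e-01,  1.52156800e+00,  2.39054755e-05,
        1.32068621e+00, -6.66383889e-02]), 'qd': array([0.00068078, 0.00068469, 0.0005953 , 0.00024865, 0.00010659,
       0.00029456]), 'effort': array([ 7.47041622e-05, -5.31801081e+01, -3.52738810e+01,  7.07524410e-02,
        2.43816606e-02,  6.87772672e-05]), 'eef_pos': array([187.33316694, 516.80046788, 168.79240455]), 'eef_rot': array([ 3.05449696,  1.56966438, -2.00565789]), 'wrist_force': array([-0.0602036 , -0.64812771,  0.16346728]), 'moment': array([-0.00016537, -0.00566514,  0.02115469]), 'finger_gap': 94.07541483543271}
top {'fx': 386.698, 'fy': 386.698, 'cx': 262.69, 'cy': 193.353, 'T': [[-0.014, -0.996, 0.09, 475.641], [-1.0, 0.012, -0.021, -22.133], [0.02, -0.091, -0.996, 1057.108], [0.0, 0.0, 0.0, 1.0]]}
side {'fx': 419.489, 'fy': 419.489, 'cx': 256.526, 'cy': 189.44, 'T': [[0.957, -0.207, 0.202, 305.203], [-0.289, -0.669, 0.685, -820.028], [-0.007, -0.714, -0.7, 865.262], [0.0, 0.0, 0.0, 1.0]]}
wrist {'fx': 303.221, 'fy': 303.221, 'cx': 255.915, 'cy': 197.001, 'T': [[0.339, 0.903, 0.264, 109.581], [0.941, -0.326, -0.096, 544.953], [-0.001, 0.281, -0.96, 384.19], [0.0, 0.0, 0.0, 1.0]]}
```

View pics/top0.png

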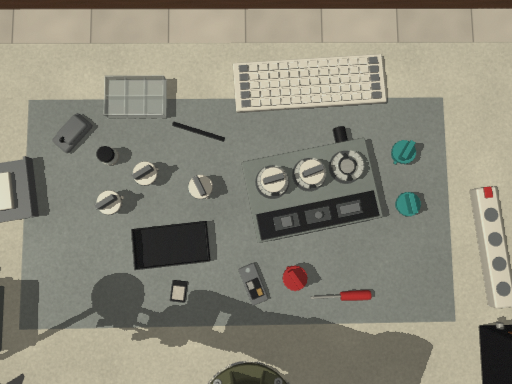

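View pics/side0.png

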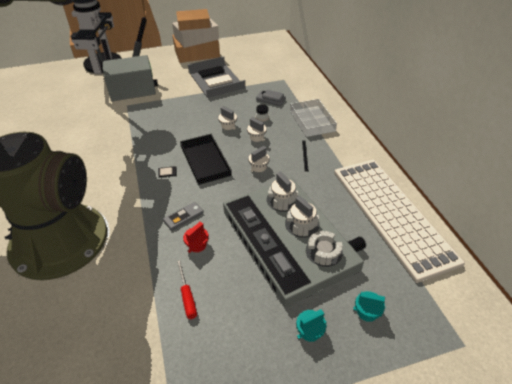

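```bash
python3 - <<'E'
from h import *
for c in ["top","side"]:
    for n in ["cart_a","spent_a","purifier","tray","port_left","port_mid","port_right","key_round_top","key_square_top","key_bar_top","flux_jar","spudger"]:
        for r in place_of(c,n)[:5]: print(c,n,round(r["conf"],2),np.round(w(c,r["at"]),1))
print(read_state()["clock"])
E
```

```text
top cart_a 0.94 [590.7 122.3   3. ]
top cart_a 0.79 [627.4 266.8  -0.9]
top spent_a 0.84 [ 345.7 -126.7    1.1]
top spent_a 0.69 [ 620.  -167.1   53.6]
top spent_a 0.69 [ 531.5 -434.4   -2.6]
top spent_a 0.66 [ 6.774e+02 -4.255e+02 -1.000e-01]
top spent_a 0.6 [601.5 -63.6  50.2]
top purifier 0.63 [ 582.4 -170.7    1.5]
top tray 0.71 [435.1 201.4   4.3]
top tray 0.41 [ 497.1 -106.9   48.9]
top port_left 0.69 [601.5 -74.6  43.3]
top port_mid 0.81 [ 615.6 -168.4   41.2]
top port_right 0.68 [ 581.7 -170.6    2.4]
top port_right 0.61 [ 641.  -263.9   41.1]
top key_round_top 0.59 [ 621.2 -166.1   52.5]
top key_round_top 0.5 [ 512.1 -185.3   48.7]
top key_square_top 0.43 [ 497.3 -107.2   51.2]
top key_bar_top 0.48 [ 521.9 -267.6   51.3]
top flux_jar 0.88 [677.4 373.   -1.9]
top spudger 0.55 [7.452e+02 1.317e+02 5.000e-01]
side cart_a 0.85 [587.5 116.1  -1.2]
side cart_a 0.84 [550.1 354.6  -1.2]
side cart_a 0.78 [627.8 267.3  -0. ]
side spent_a 0.85 [597.9 -69.4  55.5]
side spent_a 0.72 [ 345.3 -128.5   -1.5]
side spent_a 0.63 [ 615.8 -167.    45.7]
side spent_a 0.6 [ 5.398e+02 -4.269e+02 -3.000e-01]
side spent_a 0.59 [ 6.792e+02 -4.297e+02 -4.000e-01]
side purifier 0.78 [ 581.  -177.1   -4.2]
side tray 0.8 [438.8 199.5   0. ]
side tray 0.46 [ 526.5 -272.4   52.6]
side tray 0.28 [ 493.8 -105.4   51.4]
side port_left 0.83 [599.1 -70.6  41.8]
side port_left 0.64 [ 524.8 -269.5   55.8]
side port_left 0.37 [ 6.283e+02  2.672e+02 -6.000e-01]
side port_mid 0.96 [ 621.9 -168.5   37.9]
side port_right 0.71 [ 619.7 -169.4   37.9]
side port_right 0.66 [ 636.7 -268.    39.3]
side key_round_top 0.62 [ 513.3 -186.6   53.3]
side key_square_top 0.6 [ 493.8 -104.3   48.9]
side key_square_top 0.23 [ 579.7 -175.6   -2.6]
side key_square_top 0.22 [ 511.9 -188.4   55.1]
side key_bar_top 0.67 [ 524.6 -272.7   55.1]
side flux_jar 0.73 [6.828e+02 3.700e+02 3.000e-01]
side spudger 0.49 [746.3 130.9   1.1]
1.35
```

View pics/wrist0.png

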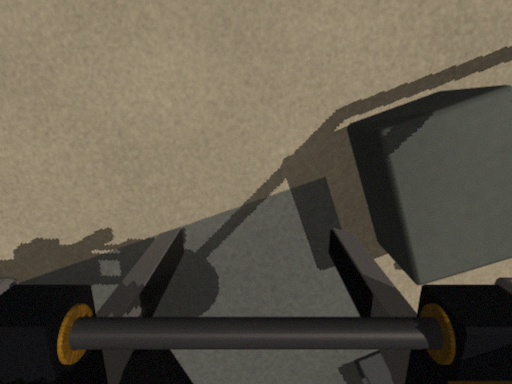

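```bash
cat >> h.py <<'E'
def Rt(psi):
    x=np.array([0,0,-1.]);z=np.array([np.cos(psi),np.sin(psi),0]);y=np.cross(z,x)
    return np.c_[x,y,z]
def cur():
    s=read_state();Rm=R.from_euler("xyz",s["eef_rot"]).as_matrix()
    return s,np.array(s["eef_pos"]),Rm,np.arctan2(Rm[1,2],Rm[0,2])
def plan(wps,c,vmax=45,wmax=8,start=None):
    """wps list of (x,y,z,psi deg) ; prints rows"""
    s,p,Rm,psi=cur()
    rows=[]
    q6=s["joints"][5];az0=np.arctan2(p[1],p[0])
    for (x,y,z,ps) in wps:
        t=np.array([x,y,z],float);ps=np.deg2rad(ps);Rg=Rt(ps)
        rv=R.from_matrix(Rm.T@Rg).as_rotvec()
        n=max(1,int(np.ceil(max(np.linalg.norm(t-p)/vmax,np.rad2deg(np.linalg.norm(rv))/wmax))))
        st=(t-p)/n
        for i in range(n):
            sh=Rm.T@st
            rows.append([*np.round(rv/n,4),*np.round(sh/1000,4),c])
            Rm=Rm@R.from_rotvec(rv/n).as_matrix();
        p=t;Rm=Rg
    f=[float(v)+0.0 for r in rows for v in r]
    print(len(rows),"rows; q6 now %.2f"%q6)
    print("["+",".join("%g"%v for v in f)+"]")
def st():
    s,p,Rm,psi=cur()
    print("t %.1f pos %s psi %.1f tilt %.2f F %s gap %.1f q %s"%(s["clock"],np.round(p,1),np.rad2deg(psi),np.rad2deg(np.arccos(-Rm[2,0])),np.round(s["wrist_force"],1),s["finger_gap"],np.round(s["joints"],2)))
E
python3 - <<'E'
from h import *
st()
plan([(590,-168,200,-80)],-1)
plan([(590,-168,200,100)],-1)
E
```

```text
t 1.4 pos [187.4 517.1 169.3] psi 70.1 tilt 0.00 F [ 0.5 -0.5 -0.8] gap 94.2 q [ 1.16  0.3   1.52 -0.    1.32 -0.07]
19 rows; q6 now -0.07
[0.1379,0,0,-0.0016,-0.0322,-0.0267,-1,0.1379,0,0,-0.0016,-0.0356,-0.022,-1,0.1379,0,0,-0.0016,-0.0383,-0.0169,-1,0.1379,0,0,-0.0016,-0.0402,-0.0115,-1,0.1379,0,0,-0.0016,-0.0414,-0.0059,-1,0.1379,0,0,-0.0016,-0.0418,-0.0001,-1,0.1379,0,0,-0.0016,-0.0414,0.0056,-1,0.1379,0,0,-0.0016,-0.0403,0.0113,-1,0.1379,0,0,-0.0016,-0.0383,0.0167,-1,0.1379,0,0,-0.0016,-0.0357,0.0218,-1,0.1379,0,0,-0.0016,-0.0323,0.0265,-1,0.1379,0,0,-0.0016,-0.0284,0.0307,-1,0.1379,0,0,-0.0016,-0.0239,0.0343,-1,0.1379,0,0,-0.0016,-0.019,0.0373,-1,0.1379,0,0,-0.0016,-0.0137,0.0395,-1,0.1379,0,0,-0.0016,-0.0081,0.041,-1,0.1379,0,0,-0.0016,-0.0024,0.0418,-1,0.1379,0,0,-0.0016,0.0034,0.0417,-1,0.1379,0,0,-0.0016,0.0091,0.0408,-1]
18 rows; q6 now -0.07
[-0.029,0,0,-0.0017,-0.034,-0.0282,-1,-0.029,0,0,-0.0017,-0.0332,-0.0291,-1,-0.029,0,0,-0.0017,-0.0323,-0.0301,-1,-0.029,0,0,-0.0017,-0.0314,-0.031,-1,-0.029,0,0,-0.0017,-0.0305,-0.0319,-1,-0.029,0,0,-0.0017,-0.0296,-0.0328,-1,-0.029,0,0,-0.0017,-0.0286,-0.0336,-1,-0.029,0,0,-0.0017,-0.0276,-0.0344,-1,-0.029,0,0,-0.0017,-0.0266,-0.0352,-1,-0.029,0,0,-0.0017,-0.0256,-0.036,-1,-0.029,0,0,-0.0017,-0.0245,-0.0367,-1,-0.029,0,0,-0.0017,-0.0234,-0.0374,-1,-0.029,0,0,-0.0017,-0.0223,-0.0381,-1,-0.029,0,0,-0.0017,-0.0212,-0.0387,-1,-0.029,0,0,-0.0017,-0.0201,-0.0393,-1,-0.029,0,0,-0.0017,-0.019,-0.0399,-1,-0.029,0,0,-0.0017,-0.0178,-0.0404,-1,-0.029,0,0,-0.0017,-0.0166,-0.0409,-1]
```

Call:
play_rows(
  motion=[-0.029,0,0,-0.004,-0.034,-0.0282,-1,-0.029,0,0,-0.004,-0.0332,-0.0291,-1,-0.029,0,0,-0.004,-0.0323,-0.0301,-1,-0.029,0,0,-0.004,-0.0314,-0.031,-1,-0.029,0,0,-0.004,-0.0305,-0.0319,-1,-0.029,0,0,-0.004,-0.0296,-0.0328,-1,-0.029,0,0,-0.004,-0.0286,-0.0336,-1,-0.029,0,0,-0.004,-0.0276,-0.0344,-1,-0.029,0,0,-0.004,-0.0266,-0.0352,-1,-0.029,0,0,-0.004,-0.0256,-0.036,-1,-0.029,0,0,-0.004,-0.0245,-0.0367,-1,-0.029,0,0,-0.004,-0.0234,-0.0374,-1,-0.029,0,0,-0.004,-0.0223,-0.0381,-1,-0.029,0,0,-0.004,-0.0212,-0.0387,-1,-0.029,0,0,-0.004,-0.0201,-0.0393,-1,-0.029,0,0,-0.004,-0.019,-0.0399,-1,-0.029,0,0,-0.004,-0.0178,-0.0404,-1,-0.029,0,0,-0.004,-0.0166,-0.0409,-1,0,0,0,0,0,0,-1,0,0,0,0,0,0,-1],
)

```text
clock: 3.35
eef_pos: [610.0, -193.6, 243.8]
eef_rot: [-1.488, 1.567, 0.281]
wrist_force: [0.2, 0.1, 0.1]
finger_gap: 94.1
```

```bash
python3 - <<'E'
from h import *
st()
T=np.array(camera_params("wrist")["T"]);im,d=camera("wrist");cv2.imwrite("pics/w1.png",im)
np.savez("pics/w1.npz",im=im,d=d,T=T)
print(np.round(T,3).tolist())
for n in ["spent_a","port_left","port_mid","port_right","key_round_top","key_square_top","key_bar_top","purifier"]:
    for r in place_of("wrist",n)[:4]: print(n,round(r["conf"],2),np.round(w("wrist",r["at"],T),1))
E
```

```text
t 3.4 pos [ 610.  -193.6  243.8] psi 101.4 tilt 0.21 F [0.2 0.1 0.1] gap 94.1 q [-0.37  0.47  1.12  0.    1.55 -2.13]
[[-0.198, 0.94, 0.279, 528.047], [0.98, 0.19, 0.057, -210.082], [0.0, 0.284, -0.959, 458.761], [0.0, 0.0, 0.0, 1.0]]
spent_a 0.94 [597.8 -69.5  50. ]
spent_a 0.87 [ 615.6 -173.1   46.1]
spent_a 0.82 [ 541.1 -430.5   -2.4]
spent_a 0.71 [ 674.  -427.4    1. ]
port_right 0.94 [ 633.  -267.4   33.2]
key_round_top 0.69 [ 506.8 -189.3   52.1]
key_square_top 0.79 [ 497.2 -104.2   57. ]
key_bar_top 0.92 [ 527.2 -270.1   51.2]
key_bar_top 0.34 [ 493.8 -105.1   54.6]
purifier 0.59 [ 576.7 -173.9   -0.6]
```

View pics/w1.png

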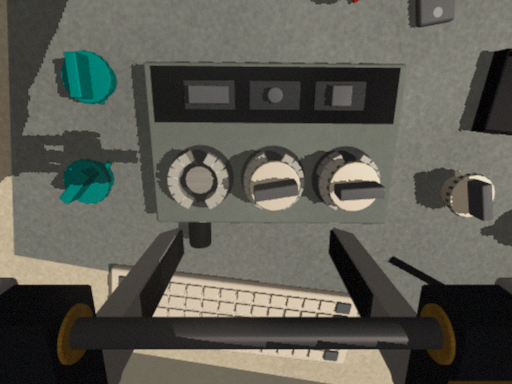

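```bash
cat >> h.py <<'E'
def cloud(f,cam="wrist"):
    a=np.load(f);d=a["d"];T=a["T"];p=camera_params(cam)
    v,u=np.mgrid[:d.shape[0],:d.shape[1]]
    X=np.stack([(u-p["cx"])/p["fx"]*d,(v-p["cy"])/p["fy"]*d,d],-1)
    P=X@T[:3,:3].T+T[:3,3]; P[d==0]=np.nan
    return P,a["im"]
def bars(P,zlo,zhi,cen,rad=45):
    m=(P[...,2]>zlo)&(P[...,2]<zhi)&(np.hypot(P[...,0]-cen[0],P[...,1]-cen[1])<rad)
    q=P[m][:,:2].astype(np.float32)
    if len(q)<20: return None
    r=cv2.minAreaRect(q);b=cv2.boxPoints(r);e1=b[1]-b[0];e2=b[2]-b[1]
    e=e1 if np.linalg.norm(e1)>np.linalg.norm(e2) else e2
    ang=np.rad2deg(np.arctan2(e[1],e[0]))%180
    return np.round(r[0],1),np.round(r[1],1),round(ang,1),len(q),round(float(np.median(P[m][:,2])),1)
E
python3 - <<'E'
from h import *
P,im=cloud("pics/w1.npz")
for nm,c in [("L",(600,-71)),("M",(618,-169))]:
    for z in [(112,130),(108,130)]: print(nm,bars(P,*z,c))
print("fresh",bars(P,60,85,(590,120),50))
m=np.isfinite(P[...,2])&(P[...,2]>34)&(P[...,2]<46)&(P[...,0]<700)&(P[...,0]>450)&(P[...,1]<30)&(P[...,1]>-380)
print(np.median(P[m][:,2]))
q=P[m][:,:2].astype(np.float32);r=cv2.minAreaRect(q);print(r)
# collar: z ~70
from scipy.optimize import least_squares
for c in [(600,-71),(618,-169),(637,-266)]:
    m=(P[...,2]>66)&(P[...,2]<74)&(np.hypot(P[...,0]-c[0],P[...,1]-c[1])<45)
    q=P[m];print("collar",c,m.sum(),cv2.minEnclosingCircle(q[:,:2].astype(np.float32)),np.median(q[:,2]))
# colour threshold on plate points: all plate pixels
E
```

```text
L (array([598.1, -71. ]), array([14.7, 52.2]), np.float32(105.1), 616, 121.7)
L (array([598.2, -71. ]), array([14.7, 52.2]), np.float32(105.2), 658, 121.6)
M (array([ 617.1, -168.9]), array([14.7, 51.8]), np.float32(111.0), 588, 121.8)
M (array([ 617.1, -168.9]), array([14.7, 51.8]), np.float32(111.0), 626, 121.7)
fresh (array([587.9, 118.9]), array([52.7, 15.5]), np.float32(25.6), 552, 69.4)
40.57741003693104
((578.2169189453125, -177.04981994628906), (220.4500274658203, 339.92669677734375), 10.650553703308105)
collar (600, -71) 641 ((598.289306640625, -70.89935302734375), 40.40641403198242) 69.9608143741579
collar (618, -169) 619 ((617.080078125, -168.96372985839844), 40.43611526489258) 69.98407502672183
collar (637, -266) 1322 ((635.980224609375, -267.060546875), 40.415443420410156) 70.03159987350551
```

```bash
python3 - <<'E'
from h import *
plan([(598.2,-71,150,15.2),(598.2,-71,96,15.2)],0.15,vmax=30)
E
```

```text
13 rows; q6 now -2.14
[0.1369,0.0003,0.0004,0.0086,-0.0011,0.0111,0.15,0.1369,0.0003,0.0004,0.0086,0.0004,0.0111,0.15,0.1369,0.0003,0.0004,0.0086,0.0019,0.0109,0.15,0.1369,0.0003,0.0004,0.0086,0.0034,0.0106,0.15,0.1369,0.0003,0.0004,0.0086,0.0048,0.01,0.15,0.1369,0.0003,0.0004,0.0086,0.0061,0.0093,0.15,0.1369,0.0003,0.0004,0.0086,0.0073,0.0084,0.15,0.1369,0.0003,0.0004,0.0086,0.0084,0.0073,0.15,0.1369,0.0003,0.0004,0.0086,0.0093,0.0061,0.15,0.1369,0.0003,0.0004,0.0086,0.01,0.0048,0.15,0.1369,0.0003,0.0004,0.0086,0.0106,0.0033,0.15,0,0,0,0.027,0,0,0.15,0,0,0,0.027,0,0,0.15]
```

Call:
play_rows(
  motion=[0.1369,0,0,0.0086,-0.0011,0.0111,0.15,0.1369,0,0,0.0086,0.0004,0.0111,0.15,0.1369,0,0,0.0086,0.0019,0.0109,0.15,0.1369,0,0,0.0086,0.0034,0.0106,0.15,0.1369,0,0,0.0086,0.0048,0.01,0.15,0.1369,0,0,0.0086,0.0061,0.0093,0.15,0.1369,0,0,0.0086,0.0073,0.0084,0.15,0.1369,0,0,0.0086,0.0084,0.0073,0.15,0.1369,0,0,0.0086,0.0093,0.0061,0.15,0.1369,0,0,0.0086,0.01,0.0048,0.15,0.1369,0,0,0.0086,0.0106,0.0033,0.15,0,0,0,0,0,0,0.15],
)

```text
clock: 5.0
eef_pos: [600.3, -63.9, 148.7]
eef_rot: [-0.299, 1.562, -0.093]
wrist_force: [-0.0, -0.7, -0.0]
finger_gap: 39.8
```

```bash
python3 - <<'E'
from h import *
st()
plan([(598.2,-71,150,15.2),(598.2,-71,96,15.2)],0.15,vmax=30)
E
```

```text
t 5.0 pos [600.3 -63.9 148.7] psi 11.8 tilt 0.48 F [-0.  -0.7 -0. ] gap 39.8 q [-0.17  0.43  1.39  0.    1.31 -0.37]
3 rows; q6 now -0.37
[-0.0594,0.0079,0.0027,-0.0013,-0.0066,-0.0035,0.15,0,0,0,0.027,0,0,0.15,0,0,0,0.027,0,0,0.15]
```

Call:
play_rows(
  motion=[-0.0594,0.0079,0.0027,-0.0013,-0.0066,-0.0035,0.15,0,0,0,0,0,0,0.15],
)

```text
clock: 5.2
eef_pos: [598.3, -71.2, 151.0]
eef_rot: [-0.792, 1.57, -0.517]
wrist_force: [0.5, 0.1, -0.9]
finger_gap: 39.9
```

```bash
python3 - <<'E'
from h import *
st()
plan([(598.2,-71,96,15.2)],0.15,vmax=14)
E
```

```text
t 5.2 pos [598.3 -71.2 151. ] psi 15.8 tilt 0.03 F [ 0.5  0.1 -0.9] gap 39.9 q [-0.18  0.43  1.39 -0.    1.32 -0.45]
4 rows; q6 now -0.45
[0.0026,0.0001,0.0001,0.0137,0.0001,0,0.15,0.0026,0.0001,0.0001,0.0137,0.0001,0,0.15,0.0026,0.0001,0.0001,0.0137,0.0001,0,0.15,0.0026,0.0001,0.0001,0.0137,0.0001,0,0.15]
```

Call:
play_rows(
  motion=[0.002,0,0,0.0135,0,0,0.15,0.002,0,0,0.0135,0,0,0.15,0.002,0,0,0.0135,0,0,0.15,0.002,0,0,0.0135,0,0,0.15,0,0,0,0,0,0,0.15,0,0,0,0,0,0,1,0,0,0,0,0,0,1,0,0,0,0,0,0,1,0,0,0,0,0,0,1,0,0,0,0,0,0,1],
  newtons=50,
)

```text
clock: 6.2
eef_pos: [598.6, -71.6, 92.6]
eef_rot: [-0.492, 1.569, -0.223]
wrist_force: [0.1, -0.1, -0.0]
finger_gap: 3.3
```

```bash
python3 - <<'E'
from h import *
st()
E
```

```text
t 6.2 pos [598.6 -71.6  92.6] psi 15.4 tilt 0.10 F [ 0.1 -0.1 -0. ] gap 3.3 q [-0.18  0.48  1.45 -0.    1.21 -0.45]
```

```bash
python3 - <<'E'
from h import *
st()
im,d=camera("wrist");cv2.imwrite("pics/w2.png",im)
im2,d=camera("side");cv2.imwrite("pics/s2.png",cv2.resize(im2[130:300,200:400],None,fx=4,fy=3.5))
st()
E
```

```text
t 6.2 pos [598.6 -71.6  92.6] psi 15.4 tilt 0.10 F [ 0.1 -0.1 -0. ] gap 3.3 q [-0.18  0.48  1.45 -0.    1.21 -0.45]
t 6.3 pos [598.5 -71.6  92.5] psi 15.4 tilt 0.09 F [ 0.3 -0.4  0.5] gap 0.9 q [-0.18  0.48  1.45 -0.    1.21 -0.45]
```

View pics/w2.png

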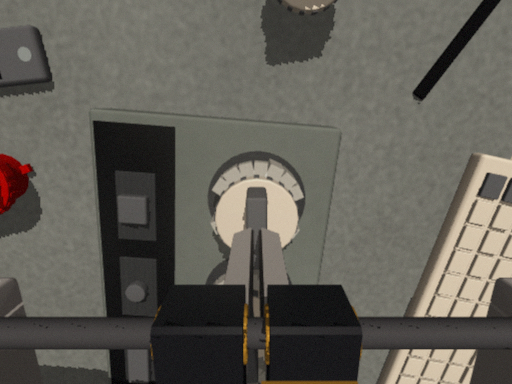

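View pics/s2.png

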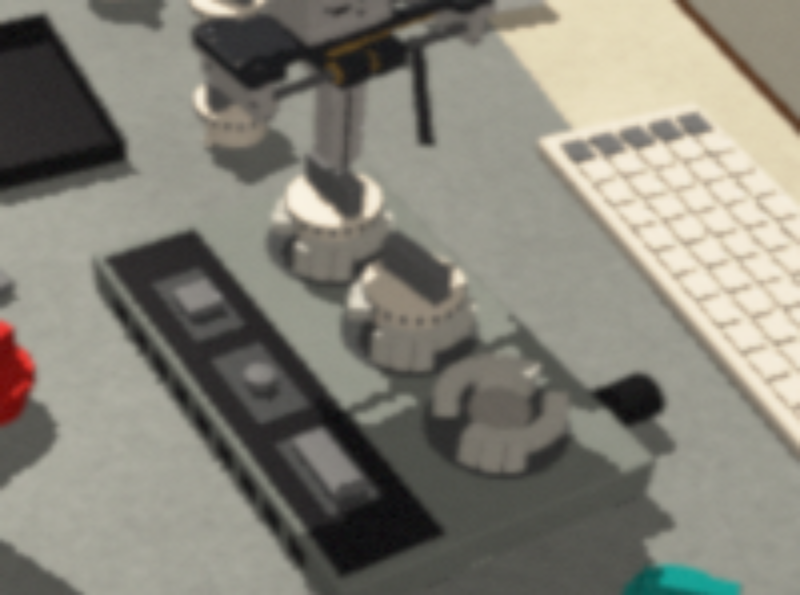

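```bash
python3 - <<'E'
from h import *
st()
T=np.array(camera_params("wrist")["T"]);im,d=camera("wrist")
np.savez("pics/w3.npz",im=im,d=d,T=T)
P,_=cloud("pics/w3.npz")
for v in range(180,290,8): print(v,np.round(P[v,258],1),np.round(P[v,252],1), im[v,258])
T=np.array(camera_params("side")["T"]);im,d=camera("side")
np.savez("pics/s3.npz",im=im,d=d,T=T)
P,_=cloud("pics/s3.npz","side")
for v in range(160,200,3): print(v,[np.round(P[v,u]).tolist() for u in (278,285,292)])
E
```

```text
t 6.3 pos [598.5 -71.6  92.5] psi 15.4 tilt 0.09 F [ 0.3 -0.4  0.5] gap 0.9 q [-0.18  0.48  1.45 -0.    1.21 -0.45]
180 [591.  -40.6  91.4] [586.7 -41.9  91.1] [190 214 223]
188 [592.2 -45.4  95.8] [588.1 -46.6  95.4] [73 79 80]
196 [592.1 -45.4 116.6] [588.3 -46.4 116.7] [74 78 81]
204 [593.  -48.9 122.5] [589.3 -49.9 122.4] [92 94 97]
212 [594.6 -54.5 121.3] [590.7 -55.1 122.5] [88 94 97]
220 [596.  -59.5 122.3] [592.3 -60.8 121.5] [89 91 96]
228 [597.5 -65.1 121.7] [593.1 -63.6 128.3] [ 96 101 104]
236 [597.  -63.7 138.3] [593.1 -63.1 141.8] [36 41 43]
244 [596.9 -63.5 150. ] [593.4 -63.5 151.8] [29 32 37]
252 [596.8 -63.7 159.5] [593.4 -63.3 162.2] [35 39 41]
260 [596.7 -63.4 169.1] [593.4 -62.9 171.7] [26 30 32]
268 [596.7 -63.7 176.6] [594.  -64.8 175.9] [26 27 30]
276 [596.8 -64.1 183.1] [594.  -64.6 183.7] [27 29 31]
284 [596.6 -63.7 190.5] [594.2 -65.  189.6] [25 26 27]
160 [[658.0, 133.0, 1.0], [595.0, -85.0, 194.0], [701.0, 120.0, -0.0]]
163 [[652.0, 115.0, 5.0], [598.0, -81.0, 180.0], [695.0, 106.0, 0.0]]
166 [[650.0, 108.0, -2.0], [597.0, -84.0, 173.0], [691.0, 94.0, -1.0]]
169 [[585.0, -67.0, 151.0], [597.0, -86.0, 164.0], [687.0, 83.0, -3.0]]
172 [[585.0, -68.0, 142.0], [598.0, -84.0, 152.0], [680.0, 66.0, 1.0]]
175 [[590.0, -56.0, 120.0], [600.0, -80.0, 138.0], [676.0, 53.0, 1.0]]
178 [[590.0, -57.0, 109.0], [600.0, -81.0, 128.0], [656.0, 5.0, 36.0]]
181 [[588.0, -61.0, 103.0], [599.0, -85.0, 122.0], [629.0, -59.0, 90.0]]
184 [[589.0, -61.0, 92.0], [599.0, -87.0, 112.0], [623.0, -75.0, 95.0]]
187 [[586.0, -70.0, 90.0], [598.0, -90.0, 105.0], [621.0, -82.0, 90.0]]
190 [[581.0, -84.0, 93.0], [597.0, -94.0, 98.0], [616.0, -94.0, 92.0]]
193 [[579.0, -90.0, 88.0], [596.0, -97.0, 90.0], [614.0, -100.0, 87.0]]
196 [[578.0, -94.0, 81.0], [594.0, -103.0, 86.0], [617.0, -95.0, 71.0]]
199 [[579.0, -93.0, 69.0], [596.0, -98.0, 69.0], [612.0, -109.0, 74.0]]
```

```bash
python3 - <<'E'
from h import *
P,_=cloud("pics/w1.npz")
for v in range(226,250,3): print(v,[np.round(P[v,u]).tolist() for u in (176,180,334,338)])
m=(P[...,2]>150); print(np.nanmin(P[m][:,2]))
for z in range(130,300,10):
    m=(P[...,2]>z)&(P[...,2]<z+10); print(z,m.sum(), np.round(P[m].mean(0)) if m.sum() else "")
E
```

```text
226 [[734.0, -300.0, 2.0], [734.0, -294.0, 0.0], [685.0, -48.0, -1.0], [683.0, -43.0, 1.0]]
229 [[610.0, -245.0, 282.0], [739.0, -293.0, 1.0], [590.0, -147.0, 282.0], [687.0, -42.0, 2.0]]
232 [[610.0, -243.0, 287.0], [611.0, -242.0, 283.0], [nan, nan, nan], [590.0, -146.0, 286.0]]
235 [[611.0, -243.0, 288.0], [612.0, -241.0, 284.0], [592.0, -148.0, 287.0], [590.0, -147.0, 291.0]]
238 [[612.0, -242.0, 291.0], [614.0, -241.0, 284.0], [592.0, -150.0, 293.0], [591.0, -148.0, 295.0]]
241 [[612.0, -241.0, 295.0], [616.0, -241.0, 285.0], [594.0, -149.0, 292.0], [592.0, -148.0, 296.0]]
244 [[614.0, -241.0, 294.0], [617.0, -240.0, 286.0], [596.0, -148.0, 292.0], [592.0, -149.0, 300.0]]
247 [[615.0, -241.0, 295.0], [619.0, -240.0, 286.0], [598.0, -148.0, 293.0], [594.0, -149.0, 300.0]]
279.20311772947275
130 0 
140 0 
150 0 
160 0 
170 0 
180 0 
190 0 
200 0 
210 0 
220 0 
230 0 
240 0 
250 0 
260 0 
270 9 [ 614. -231.  280.]
280 370 [ 605. -194.  285.]
290 541 [ 604. -194.  295.]
```

Call:
play_rows(
  motion=[0,0,0,-0.01,0,0,0.15,0,0,0,0,0,0,0.15,0,0,0,0,0,0,0.15,0,0,0,0,0,0,0.15,0,0,0,0,0,0,0.15,0,0,0,0,0,0,0.15],
)

```text
clock: 7.0
eef_pos: [598.5, -71.6, 103.6]
eef_rot: [-0.493, 1.569, -0.224]
wrist_force: [0.3, 0.0, 0.7]
finger_gap: 39.8
```

```bash
python3 - <<'E'
from h import *
st()
T=np.array(camera_params("wrist")["T"]);im,d=camera("wrist");cv2.imwrite("pics/w4.png",im)
np.savez("pics/w4.npz",im=im,d=d,T=T)
P,_=cloud("pics/w4.npz")
m=(P[...,2]>125); q=P[m]; print(np.sort(q[:,2])[:20].round(1))
for z in range(125,170,5):
    m=(P[...,2]>z)&(P[...,2]<z+5); print(z,m.sum(), np.round(P[m].mean(0)) if m.sum() else "")
E
```

```text
t 7.0 pos [598.5 -71.6 103.6] psi 15.4 tilt 0.10 F [0.3 0.  0.7] gap 39.8 q [-0.18  0.47  1.44 -0.    1.23 -0.45]
[138.9 138.9 139.  139.4 139.4 139.5 139.5 139.5 139.8 139.9 140.  140.1
 140.3 140.3 140.3 140.3 140.4 140.4 140.5 140.7]
125 0 
130 0 
135 11 [594. -67. 139.]
140 94 [596. -66. 143.]
145 166 [595. -65. 148.]
150 183 [596. -65. 153.]
155 208 [596. -65. 157.]
160 223 [595. -65. 163.]
165 242 [596. -65. 168.]
```

View pics/w4.png

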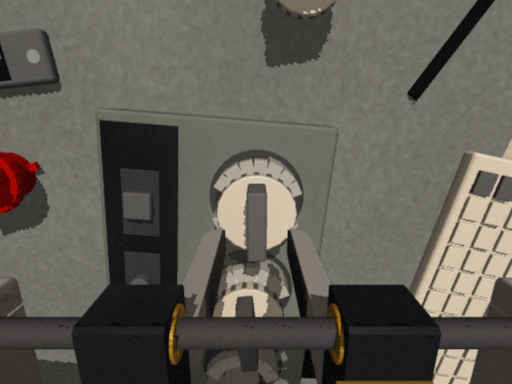

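Call:
play_rows(
  motion=[0,0,0,0.012,0,0,0.15,0,0,0,0.012,0,0,0.15,0,0,0,0.01,0,0,0.15,0,0,0,0.004,0,0,0.15,0,0,0,0,0,0,0.15],
)

```text
clock: 7.55
eef_pos: [597.7, -71.5, 60.5]
eef_rot: [2.788, 1.57, 3.057]
wrist_force: [0.6, 0.0, 0.7]
finger_gap: 39.9
```

```bash
python3 - <<'E'
from h import *
st()
T=np.array(camera_params("wrist")["T"]);im,d=camera("wrist");cv2.imwrite("pics/w5.png",im)
E
```

```text
t 7.5 pos [597.7 -71.5  60.5] psi 15.4 tilt 0.05 F [0.6 0.  0.7] gap 39.9 q [-0.18  0.52  1.48 -0.    1.15 -0.45]
```

View pics/w5.png

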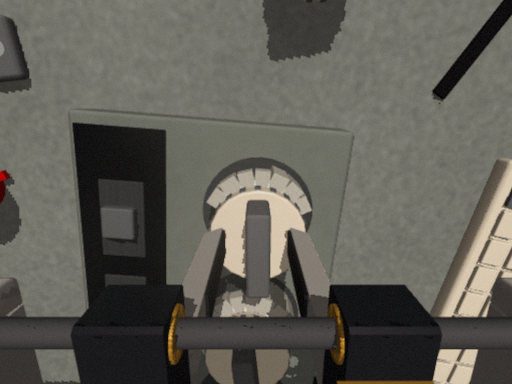

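Call:
play_rows(
  motion=[0,0,0,0,0,0,1,0,0,0,0,0,0,1,0,0,0,0,0,0,1,0,0,0,0,0,0,1,0,0,0,0,0,0,1],
  newtons=50,
)

```text
clock: 8.1
eef_pos: [598.7, -71.5, 62.0]
eef_rot: [-0.411, 1.569, -0.142]
wrist_force: [0.7, -1.4, -3.8]
finger_gap: 13.3
```

```bash
python3 - <<'E'
from h import *
st()
E
```

```text
t 8.1 pos [598.7 -71.5  62. ] psi 15.4 tilt 0.11 F [ 0.7 -1.4 -3.8] gap 13.3 q [-0.18  0.52  1.48  0.    1.15 -0.45]
```

Call:
play_rows(
  motion=[0,0,0,0.002,0,0,1,0,0,0,0.002,0,0,1,0,0,0,0.002,0,0,1,0,0,0,0,0,0,1],
)

```text
clock: 8.5
eef_pos: [598.8, -71.6, 57.9]
eef_rot: [-0.473, 1.568, -0.204]
wrist_force: [-3.1, 1.2, 6.1]
finger_gap: 13.9
```

```bash
python3 - <<'E'
from h import *
st()
E
```

```text
t 8.5 pos [598.8 -71.6  57.9] psi 15.4 tilt 0.17 F [-3.1  1.2  6.1] gap 13.9 q [-0.18  0.52  1.48 -0.    1.14 -0.45]
```

Call:
play_rows(
  motion=[0,0,0,0.0015,0,0,1,0,0,0,0.0015,0,0,1,0,0,0,0,0,0,1],
)

```text
clock: 8.8
eef_pos: [598.9, -71.6, 56.6]
eef_rot: [-0.513, 1.567, -0.243]
wrist_force: [-3.7, 1.0, 7.6]
finger_gap: 13.5
```

```bash
python3 - <<'E'
from h import *
st()
x,y=598.5,-71.2
_,p,_,_=cur()
plan([(598.5,-71.3,p[2]-.5,97)],1)
E
```

```text
t 8.8 pos [598.9 -71.6  56.6] psi 15.4 tilt 0.21 F [-3.7  1.   7.6] gap 13.5 q [-0.18  0.52  1.48 -0.    1.13 -0.45]
11 rows; q6 now -0.45
[-0.1294,0.0001,0.0003,0,0,0,1,-0.1294,0.0001,0.0003,0,0,0,1,-0.1294,0.0001,0.0003,0,0,0,1,-0.1294,0.0001,0.0003,0,0,0,1,-0.1294,0.0001,0.0003,0,0,0,1,-0.1294,0.0001,0.0003,0,0,0,1,-0.1294,0.0001,0.0003,0,0,0,1,-0.1294,0.0001,0.0003,0,0,0,1,-0.1294,0.0001,0.0003,0,0,0,1,-0.1294,0.0001,0.0003,0,0,0,1,-0.1294,0.0001,0.0003,0,0,0,1]
```

Call:
play_rows(
  motion=[-0.05,0,0,0.001,0,0,1,-0.08,0,0,0.0005,0,0,1,-0.08,0,0,0,0,0,1,-0.08,0,0,0,0,0,1,0,0,0,0,0,0,1],
)

```text
clock: 9.3
eef_pos: [600.5, -71.5, 58.9]
eef_rot: [-0.71, 1.562, -0.139]
wrist_force: [-2.8, -0.4, 4.8]
finger_gap: 13.7
```

```bash
python3 - <<'E'
from h import *
st()
T=np.array(camera_params("wrist")["T"]);im,d=camera("wrist");cv2.imwrite("pics/w6.png",im)
np.savez("pics/w6.npz",im=im,d=d,T=T)
P,_=cloud("pics/w6.npz"); print(bars(P,107,119,(598,-71),32))
E
```

```text
t 9.3 pos [600.5 -71.5  58.9] psi 32.7 tilt 0.50 F [-2.8 -0.4  4.8] gap 13.7 q [-0.18  0.52  1.48  0.    1.13 -0.75]
(array([595.8, -71. ]), array([35.2, 52.1]), np.float32(102.3), 1736, 118.3)
```

View pics/w6.png

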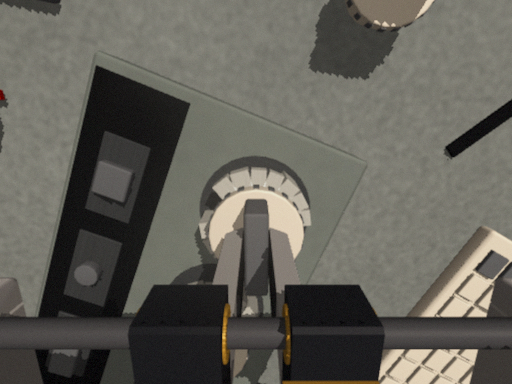

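```bash
python3 - <<'E'
from h import *
plan([(598.6,-71.3,56,97)],1,wmax=6)
E
```

```text
11 rows; q6 now -0.75
[-0.1022,0.0002,0.0008,0.0003,0.0001,-0.0001,1,-0.1022,0.0002,0.0008,0.0003,0.0001,-0.0001,1,-0.1022,0.0002,0.0008,0.0003,0.0001,-0.0001,1,-0.1022,0.0002,0.0008,0.0003,0.0001,-0.0001,1,-0.1022,0.0002,0.0008,0.0003,0.0002,-0.0001,1,-0.1022,0.0002,0.0008,0.0003,0.0002,-0.0001,1,-0.1022,0.0002,0.0008,0.0003,0.0002,0,1,-0.1022,0.0002,0.0008,0.0003,0.0002,0,1,-0.1022,0.0002,0.0008,0.0003,0.0002,0,1,-0.1022,0.0002,0.0008,0.0003,0.0002,0,1,-0.1022,0.0002,0.0008,0.0003,0.0002,0,1]
```

Call:
play_rows(
  motion=[-0.08,0.001,0.003,0.002,0.0005,-0.001,1,-0.1,0.001,0.002,0.0015,0.0005,-0.0005,1,-0.1,0,0.0008,0.001,0,0,1,-0.1,0,0.0008,0.0008,0,0,1,-0.1,0,0.0008,0.0008,0,0,1,0,0,0,0.0005,0,0,1],
)

```text
clock: 9.95
eef_pos: [601.3, -71.3, 56.9]
eef_rot: [-0.794, 1.561, 0.275]
wrist_force: [-2.8, -0.2, 6.7]
finger_gap: 13.7
```

```bash
python3 - <<'E'
from h import *
st()
plan([(598.6,-71.3,56,98)],1,wmax=6)
E
```

```text
t 9.9 pos [601.3 -71.3  56.9] psi 61.2 tilt 0.58 F [-2.8 -0.2  6.7] gap 13.7 q [-0.18  0.52  1.48  0.    1.13 -1.25]
7 rows; q6 now -1.25
[-0.0917,0.0006,0.0013,0.0001,0.0003,-0.0002,1,-0.0917,0.0006,0.0013,0.0001,0.0003,-0.0002,1,-0.0917,0.0006,0.0013,0.0001,0.0004,-0.0001,1,-0.0917,0.0006,0.0013,0.0001,0.0004,-0.0001,1,-0.0917,0.0006,0.0013,0.0001,0.0004,-0.0001,1,-0.0917,0.0006,0.0013,0.0001,0.0004,0,1,-0.0917,0.0006,0.0013,0.0001,0.0004,0,1]
```

Call:
play_rows(
  motion=[-0.1,0.001,0.002,0.001,0.001,-0.0006,1,-0.1,0.001,0.002,0.0008,0.001,-0.0004,1,-0.1,0.001,0.002,0.0006,0.001,0,1,-0.1,0.001,0.002,0.0006,0.0005,0,1,-0.1,0,0.001,0.0006,0,0,1,-0.09,0,0,0.0006,0,0,1,-0.04,0,0,0,0,0,1,0,0,0,0,0,0,1],
)

```text
clock: 10.75
eef_pos: [601.3, -70.7, 59.0]
eef_rot: [-1.671, 1.56, 0.054]
wrist_force: [-3.0, 1.2, 7.2]
finger_gap: 13.7
```

```bash
python3 - <<'E'
from h import *
st()
T=np.array(camera_params("wrist")["T"]);im,d=camera("wrist");cv2.imwrite("pics/w7.png",im)
np.savez("pics/w7.npz",im=im,d=d,T=T)
E
```

```text
t 10.8 pos [601.3 -70.7  59. ] psi 98.8 tilt 0.62 F [-3.   1.2  7.2] gap 13.7 q [-0.18  0.52  1.48  0.    1.13 -1.9 ]
```

View pics/w7.png

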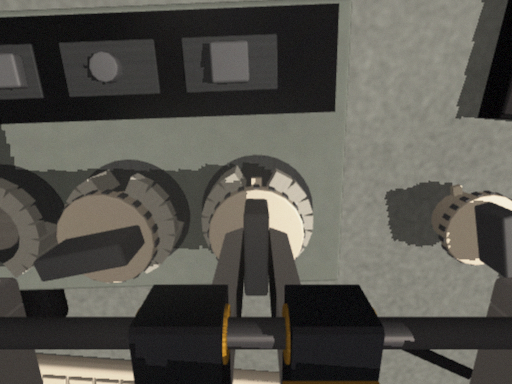

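Call:
play_rows(
  motion=[-0.02,0,0,-0.003,0.001,0,1,-0.01,0,0.003,-0.006,0.001,0,1,0,0,0.003,-0.008,0,0,1,0,0,0,-0.008,0,0,1,0,0,0,0,0,0,1],
)

```text
clock: 11.3
eef_pos: [599.5, -71.0, 86.2]
eef_rot: [-1.874, 1.565, -0.12]
wrist_force: [0.4, -0.2, -1.8]
finger_gap: 13.6
```

```bash
python3 - <<'E'
from h import *
st()
E
```

```text
t 11.3 pos [599.5 -71.   86.2] psi 100.5 tilt 0.34 F [ 0.4 -0.2 -1.8] gap 13.6 q [-0.18  0.49  1.46  0.    1.19 -1.93]
```

```bash
python3 - <<'E'
from h import *
im,d=camera("top")
T=np.array(camera_params("top")["T"])
np.savez("pics/t1.npz",im=im,d=d,T=T)
P,_=cloud("pics/t1.npz","top")
r=masks_of("top","tray")
for k in r[:1]:
    m=k["region"];q=P[m];print(k["conf"],m.sum(),np.nanmedian(q,0).round(1))
dark=(im.max(2)<45)&(np.hypot(P[...,0]-437,P[...,1]-200)<150)
q=P[dark];q=q[np.isfinite(q[:,0])]
n,l,s,c=cv2.connectedComponentsWithStats(dark.astype(np.uint8))
i=1+np.argmax(s[1:,4]);q=P[l==i];print(s[i],cv2.minAreaRect(q[:,:2].astype(np.float32)))
st()
E
```

```text
0.84 3114 [434.7 206.1   4. ]
[ 132  221   78   48 1429] ((436.6497497558594, 201.95806884765625), (104.08855438232422, 196.11358642578125), 5.651862144470215)
t 11.4 pos [599.  -70.9  85. ] psi 100.5 tilt 0.26 F [-0.3 -0.2 -2.3] gap 13.4 q [-0.18  0.49  1.46  0.    1.19 -1.93]
```

```bash
python3 - <<'E'
from h import *
plan([(599,-71,135,100),(432.6,245,115,96)],1,vmax=40)
E
```

```text
11 rows; q6 now -1.93
[0.0043,-0.0006,0.0022,-0.025,-0.0001,-0.0001,1,0.0043,-0.0006,0.0022,-0.025,-0.0001,-0.0001,1,0.0078,0,0,0.0022,0.0121,0.0378,1,0.0078,0,0,0.0022,0.0124,0.0377,1,0.0078,0,0,0.0022,0.0127,0.0376,1,0.0078,0,0,0.0022,0.013,0.0375,1,0.0078,0,0,0.0022,0.0133,0.0374,1,0.0078,0,0,0.0022,0.0136,0.0373,1,0.0078,0,0,0.0022,0.0139,0.0372,1,0.0078,0,0,0.0022,0.0141,0.0371,1,0.0078,0,0,0.0022,0.0144,0.037,1]
```

Call:
play_rows(
  motion=[0.004,0,0.002,-0.025,0,0,1,0.004,0,0.002,-0.025,0,0,1,0.008,0,0,0.002,0.012,0.038,1,0.008,0,0,0.002,0.012,0.038,1,0.008,0,0,0.002,0.0127,0.0376,1,0.008,0,0,0.002,0.013,0.0375,1,0.008,0,0,0.002,0.0133,0.0374,1,0.008,0,0,0.002,0.0136,0.0373,1,0.008,0,0,0.002,0.0139,0.0372,1,0.008,0,0,0.002,0.0141,0.03,1,0,0,0,0,0,0,1,0,0,0,0,0,0,1],
)

```text
clock: 12.6
eef_pos: [443.4, 212.7, 114.8]
eef_rot: [1.655, 1.561, -2.953]
wrist_force: [-0.1, -0.0, -0.8]
finger_gap: 13.7
```

```bash
python3 - <<'E'
from h import *
st()
plan([(432.6,245,100,96),(432.6,245,30,96)],1,vmax=15)
E
```

```text
t 12.6 pos [443.4 212.7 114.8] psi 96.0 tilt 0.53 F [-0.1 -0.  -0.8] gap 13.7 q [ 0.37  0.23  1.74  0.    1.18 -1.3 ]
8 rows; q6 now -1.30
[-0.0001,-0.0003,-0.0031,0.0049,0.0024,0.0111,1,-0.0001,-0.0003,-0.0031,0.0049,0.0024,0.0111,1,-0.0001,-0.0003,-0.0031,0.0049,0.0025,0.0111,1,0,0,0,0.014,0,0,1,0,0,0,0.014,0,0,1,0,0,0,0.014,0,0,1,0,0,0,0.014,0,0,1,0,0,0,0.014,0,0,1]
```

Call:
play_rows(
  motion=[0,0,-0.003,0.005,0.0024,0.0111,1,0,0,-0.003,0.005,0.0024,0.0111,1,0,0,-0.003,0.005,0.0025,0.0111,1,0,0,0,0,0,0,1,0,0,0,0.014,0,0,1,0,0,0,0.014,0,0,1,0,0,0,0.014,0,0,1,0,0,0,0.012,0,0,1,0,0,0,0,0,0,1],
)

```text
clock: 13.5
eef_pos: [433.2, 246.0, 41.5]
eef_rot: [-3.074, 1.569, -1.402]
wrist_force: [0.4, -0.0, -2.2]
finger_gap: 13.8
```

```bash
python3 - <<'E'
from h import *
st()
plan([(432.6,245,20,96)],1,vmax=5)
E
```

```text
t 13.5 pos [433.2 246.   41.5] psi 95.8 tilt 0.08 F [ 0.4 -0.  -2.2] gap 13.8 q [ 0.44  0.34  1.8  -0.    1.01 -1.23]
5 rows; q6 now -1.23
[-0.0006,-0.0003,0,0.0043,0.0001,-0.0002,1,-0.0006,-0.0003,0,0.0043,0.0001,-0.0002,1,-0.0006,-0.0003,0,0.0043,0.0001,-0.0002,1,-0.0006,-0.0003,0,0.0043,0.0001,-0.0002,1,-0.0006,-0.0003,0,0.0043,0.0001,-0.0002,1]
```

Call:
play_rows(
  motion=[0,0,0,0.007,0,0,1,0,0,0,0.007,0,0,1,0,0,0,0.005,0,0,1,0,0,0,0.002,0,0,1,0,0,0,0,0,0,1],
)

```text
clock: 14.0
eef_pos: [434.0, 246.1, 19.9]
eef_rot: [-2.063, 1.569, -0.391]
wrist_force: [-0.3, 0.1, -1.5]
finger_gap: 13.4
```

```bash
python3 - <<'E'
from h import *
st()
E
```

```text
t 14.0 pos [434.  246.1  19.9] psi 95.8 tilt 0.11 F [-0.3  0.1 -1.5] gap 13.4 q [ 0.44  0.37  1.81 -0.    0.96 -1.23]
```

Call:
play_rows(
  motion=[0,0,0,0.002,0,0,1,0,0,0,0.002,0,0,1,0,0,0,0.001,0,0,1,0,0,0,0.001,0,0,1,0,0,0,0,0,0,1],
)

```text
clock: 14.5
eef_pos: [434.4, 246.3, 14.1]
eef_rot: [-1.762, 1.568, -0.09]
wrist_force: [-0.0, 0.2, -1.6]
finger_gap: 13.9
```

```bash
python3 - <<'E'
from h import *
st()
E
```

```text
t 14.5 pos [434.4 246.3  14.1] psi 95.8 tilt 0.16 F [-0.   0.2 -1.6] gap 13.9 q [ 0.44  0.38  1.81 -0.    0.95 -1.23]
```

Call:
play_rows(
  motion=[0,0,0,0.001,0,0,1,0,0,0,0.001,0,0,1,0,0,0,0,0,0,1],
)

```text
clock: 14.8
eef_pos: [435.0, 246.6, 14.3]
eef_rot: [-1.624, 1.567, 0.049]
wrist_force: [0.7, 1.2, -1.9]
finger_gap: 13.6
```

```bash
python3 - <<'E'
from h import *
st()
E
```

```text
t 14.8 pos [435.  246.6  14.3] psi 95.8 tilt 0.24 F [ 0.7  1.2 -1.9] gap 13.6 q [ 0.44  0.38  1.81 -0.    0.94 -1.23]
```

Call:
play_rows(
  motion=[0,0,0,0.003,0,0,1,0,0,0,0,0,0,1],
)

```text
clock: 15.0
eef_pos: [436.7, 247.3, 14.4]
eef_rot: [-1.447, 1.562, 0.225]
wrist_force: [0.1, 0.2, -1.8]
finger_gap: 14.2
```

```bash
python3 - <<'E'
from h import *
st()
im2,d=camera("side");cv2.imwrite("pics/s4.png",cv2.resize(im2[80:220,150:320],None,fx=4,fy=4))
E
```

```text
t 15.0 pos [436.7 247.3  14.4] psi 95.8 tilt 0.49 F [ 0.1  0.2 -1.8] gap 14.2 q [ 0.44  0.38  1.81 -0.    0.94 -1.23]
```

View pics/s4.png

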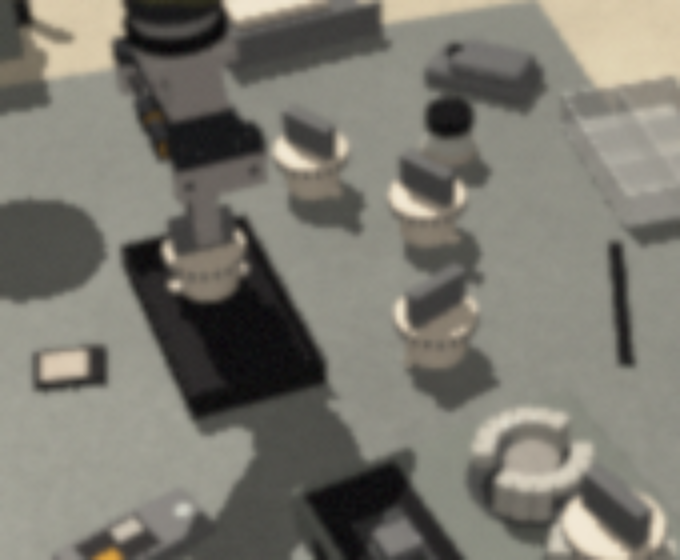

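```bash
python3 - <<'E'
from h import *
im,d=camera("side");T=np.array(camera_params("side")["T"])
np.savez("pics/s5.npz",im=im,d=d,T=T)
P,_=cloud("pics/s5.npz","side")
for u in (196,200,204): 
    print(u,[(v,np.round(P[v,u]).tolist()) for v in range(132,160,2)])
E
```

```text
196 [(132, [426.0, 256.0, 74.0]), (134, [424.0, 241.0, 77.0]), (136, [423.0, 237.0, 73.0]), (138, [422.0, 238.0, 65.0]), (140, [421.0, 242.0, 54.0]), (142, [420.0, 235.0, 52.0]), (144, [419.0, 237.0, 42.0]), (146, [417.0, 226.0, 43.0]), (148, [416.0, 220.0, 40.0]), (150, [416.0, 233.0, 22.0]), (152, [416.0, 235.0, 12.0]), (154, [415.0, 236.0, 3.0]), (156, [413.0, 224.0, 5.0]), (158, [411.0, 220.0, -0.0])]
200 [(132, [435.0, 228.0, 92.0]), (134, [434.0, 226.0, 85.0]), (136, [434.0, 226.0, 78.0]), (138, [433.0, 226.0, 71.0]), (140, [432.0, 225.0, 64.0]), (142, [432.0, 236.0, 48.0]), (144, [431.0, 231.0, 44.0]), (146, [429.0, 221.0, 44.0]), (148, [427.0, 214.0, 41.0]), (150, [428.0, 223.0, 27.0]), (152, [427.0, 226.0, 16.0]), (154, [426.0, 224.0, 10.0]), (156, [425.0, 224.0, 2.0]), (158, [423.0, 212.0, 3.0])]
204 [(132, [447.0, 224.0, 92.0]), (134, [447.0, 226.0, 83.0]), (136, [446.0, 227.0, 74.0]), (138, [445.0, 228.0, 66.0]), (140, [445.0, 231.0, 56.0]), (142, [445.0, 236.0, 45.0]), (144, [443.0, 228.0, 44.0]), (146, [441.0, 220.0, 41.0]), (148, [440.0, 216.0, 37.0]), (150, [440.0, 225.0, 22.0]), (152, [439.0, 222.0, 16.0]), (154, [439.0, 224.0, 7.0]), (156, [438.0, 221.0, 1.0]), (158, [435.0, 210.0, 2.0])]
```

Call:
play_rows(
  motion=[0,0,0,0,0,0,0.15,0,0,0,0,0,0,0.15,0,0,0,0,0,0,0.15,0,0,0,0,0,0,0.15,0,0,0,-0.02,0,0,0.15,0,0,0,-0.04,0,0,0.15,0,0,0,-0.04,0,0,0.15,0,0,0,0,0,0,0.15],
)

```text
clock: 15.9
eef_pos: [434.7, 246.5, 115.4]
eef_rot: [-1.713, 1.567, -0.04]
wrist_force: [-0.5, -0.6, -0.7]
finger_gap: 40.2
```

```bash
python3 - <<'E'
from h import *
st()
im2,d=camera("side");cv2.imwrite("pics/s6.png",cv2.resize(im2[80:220,150:320],None,fx=4,fy=4))
plan([(520,80,135,60),(616.8,-169,135,21)],.15,vmax=40)
E
```

```text
t 15.9 pos [434.7 246.5 115.4] psi 95.8 tilt 0.22 F [-0.5 -0.6 -0.7] gap 40.2 q [ 0.44  0.24  1.73 -0.    1.17 -1.23]
12 rows; q6 now -1.23
[0.125,-0.0003,0.0002,-0.0044,-0.0138,-0.0348,0.15,0.125,-0.0003,0.0002,-0.0044,-0.018,-0.0328,0.15,0.125,-0.0003,0.0002,-0.0044,-0.022,-0.0303,0.15,0.125,-0.0003,0.0002,-0.0044,-0.0256,-0.0273,0.15,0.125,-0.0003,0.0002,-0.0044,-0.0288,-0.0239,0.15,0.0972,0,0,0,-0.0298,-0.0239,0.15,0.0972,0,0,0,-0.0319,-0.0209,0.15,0.0972,0,0,0,-0.0338,-0.0177,0.15,0.0972,0,0,0,-0.0354,-0.0143,0.15,0.0972,0,0,0,-0.0366,-0.0108,0.15,0.0972,0,0,0,-0.0375,-0.0072,0.15,0.0972,0,0,0,-0.038,-0.0035,0.15]
```

View pics/s6.png

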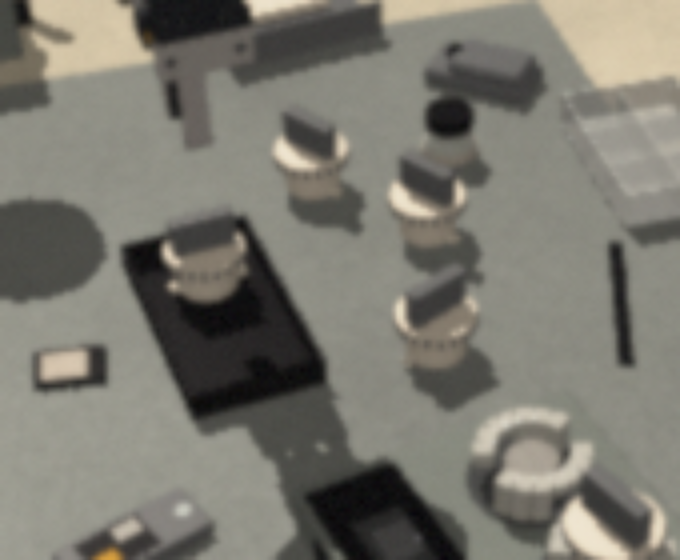

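Call:
play_rows(
  motion=[0.125,0,0,-0.0044,-0.0138,-0.0348,0.15,0.125,0,0,-0.0044,-0.018,-0.0328,0.15,0.125,0,0,-0.0044,-0.022,-0.0303,0.15,0.125,0,0,-0.0044,-0.0256,-0.0273,0.15,0.125,0,0,-0.0044,-0.0288,-0.0239,0.15,0.0972,0,0,0,-0.0298,-0.0239,0.15,0.0972,0,0,0,-0.0319,-0.0209,0.15,0.0972,0,0,0,-0.0338,-0.0177,0.15,0.0972,0,0,0,-0.0354,-0.0143,0.15,0.0972,0,0,0,-0.0366,-0.0108,0.15,0.0972,0,0,0,-0.0375,-0.0072,0.15,0.0972,0,0,0,-0.038,-0.0035,0.15,0,0,0,0,0,0,0.15,0,0,0,0,0,0,0.15],
)

```text
clock: 17.35
eef_pos: [606.4, -189.3, 113.1]
eef_rot: [2.755, 1.546, 3.069]
wrist_force: [-0.2, 0.3, 0.1]
finger_gap: 40.1
```

```bash
python3 - <<'E'
from h import *
st()
plan([(617.3,-169,125,21)],.15,vmax=40)
E
```

```text
t 17.4 pos [ 606.4 -189.3  113.1] psi 18.0 tilt 1.42 F [-0.2  0.3  0.1] gap 40.1 q [-0.36  0.55  1.3  -0.01  1.32 -0.67]
1 rows; q6 now -0.67
[-0.0517,-0.0227,-0.01,-0.0121,0.016,0.0164,0.15]
```

Call:
play_rows(
  motion=[-0.03,-0.0227,-0.01,-0.0121,0.012,0.012,0.15,-0.02,0,0,0,0.004,0.004,0.15,0,0,0,0,0,0,0.15],
)

```text
clock: 17.65
eef_pos: [616.9, -164.7, 124.5]
eef_rot: [1.149, 1.57, 1.522]
wrist_force: [0.8, -1.0, 0.1]
finger_gap: 39.8
```

```bash
python3 - <<'E'
from h import *
st()
T=np.array(camera_params("wrist")["T"]);im,d=camera("wrist")
np.savez("pics/w8.npz",im=im,d=d,T=T)
P,_=cloud("pics/w8.npz");print(bars(P,112,126,(617,-169),35))
plan([(617.3,-169,120,21)],.15,vmax=40)
E
```

```text
t 17.6 pos [ 616.9 -164.7  124.5] psi 21.4 tilt 0.04 F [ 0.8 -1.   0.1] gap 39.8 q [-0.32  0.53  1.3   0.    1.31 -0.69]
(array([ 616.6, -168.5]), array([13.5, 52. ]), np.float32(111.3), 1161, 121.9)
1 rows; q6 now -0.69
[0.0063,0.0008,-0.0002,0.0049,-0.0039,-0.0012,0.15]
```

Call:
play_rows(
  motion=[0.006,0,0,0.004,-0.0039,-0.001,0.15,0,0,0,0,0,0,0.15,0,0,0,0.013,0,0,0.15,0,0,0,0.013,0,0,0.15,0,0,0,0.013,0,0,0.15,0,0,0,0.01,0,0,0.15,0,0,0,0.004,0,0,0.15,0,0,0,0,0,0,0.15],
)

```text
clock: 18.5
eef_pos: [616.3, -168.6, 60.8]
eef_rot: [2.309, 1.568, 2.676]
wrist_force: [-0.5, -0.4, 1.6]
finger_gap: 39.8
```

```bash
python3 - <<'E'
from h import *
st()
plan([(617,-168.9,62,21)],.15,vmax=40)
E
```

```text
t 18.5 pos [ 616.3 -168.6   60.8] psi 21.0 tilt 0.15 F [-0.5 -0.4  1.6] gap 39.8 q [-0.32  0.6   1.35  0.    1.19 -0.69]
1 rows; q6 now -0.69
[0.0003,-0.0018,-0.002,-0.0012,-0.0005,0.0006,0.15]
```

Grip, then push down.

Call:
play_rows(
  motion=[0,-0.001,-0.001,-0.001,0,0,1,0,0,0,0,0,0,1,0,0,0,0,0,0,1,0,0,0,0,0,0,1,0,0,0,0,0,0,1],
  newtons=50,
)

```text
clock: 19.0
eef_pos: [617.2, -168.7, 63.3]
eef_rot: [-0.336, 1.569, 0.03]
wrist_force: [0.4, -0.7, -3.7]
finger_gap: 13.7
```

Call:
play_rows(
  motion=[0,0,0,0.002,0,0,1,0,0,0,0.002,0,0,1,0,0,0,0.002,0,0,1,0,0,0,0.0015,0,0,1,0,0,0,0.0005,0,0,1],
)

```text
clock: 19.5
eef_pos: [617.5, -168.8, 58.1]
eef_rot: [-0.584, 1.568, -0.217]
wrist_force: [-3.4, 1.9, 6.7]
finger_gap: 13.6
```

```bash
python3 - <<'E'
from h import *
st()
E
```

```text
t 19.5 pos [ 617.5 -168.8   58.1] psi 21.0 tilt 0.18 F [-3.4  1.9  6.7] gap 13.6 q [-0.32  0.6   1.36  0.    1.18 -0.69]
```

Call:
play_rows(
  motion=[-0.05,0,0,0.0015,0,0,1,-0.08,0,0,0.0012,0,0,1,-0.1,0,0.001,0.001,0,-0.0003,1,-0.1,0,0.001,0.001,0.0002,-0.0003,1,-0.1,0,0.001,0.001,0.0003,-0.0003,1,-0.1,0,0.001,0.001,0.0003,-0.0002,1,-0.1,0,0.001,0.001,0.0003,0,1],
)

```text
clock: 20.2
eef_pos: [619.0, -169.1, 57.3]
eef_rot: [-0.979, 1.561, 0.04]
wrist_force: [-1.0, 1.3, 7.6]
finger_gap: 14.2
```

```bash
python3 - <<'E'
from h import *
st()
plan([(617.3,-168.8,57,100.3)],1,wmax=6)
E
```

```text
t 20.2 pos [ 619.  -169.1   57.3] psi 58.4 tilt 0.55 F [-1.   1.3  7.6] gap 14.2 q [-0.33  0.6   1.36  0.    1.17 -1.35]
7 rows; q6 now -1.35
[-0.1044,0.0003,0.0014,0,0.0002,-0.0001,1,-0.1044,0.0003,0.0014,0,0.0002,-0.0001,1,-0.1044,0.0003,0.0014,0,0.0002,0,1,-0.1044,0.0003,0.0014,0,0.0003,0,1,-0.1044,0.0003,0.0014,0,0.0003,0,1,-0.1044,0.0003,0.0014,0,0.0002,0,1,-0.1044,0.0003,0.0014,0,0.0002,0.0001,1]
```

Call:
play_rows(
  motion=[-0.1,0.001,0.002,0.001,0.0005,0,1,-0.1,0.001,0.002,0.001,0.0005,0,1,-0.1,0.001,0.002,0.001,0.0005,0,1,-0.1,0.001,0.002,0.0008,0.0005,0,1,-0.1,0,0.001,0.0006,0.0005,0,1,-0.1,0,0.001,0.0006,0.0003,0,1,-0.08,0,0,0.0004,0,0,1,-0.03,0,0,0,0,0,1,0,0,0,0,0,0,1],
)

```text
clock: 21.1
eef_pos: [619.9, -168.8, 60.2]
eef_rot: [-2.123, 1.56, -0.359]
wrist_force: [-2.2, 1.3, 5.2]
finger_gap: 13.5
```

```bash
python3 - <<'E'
from h import *
st()
im,d=camera("wrist");cv2.imwrite("pics/w9.png",im)
E
```

```text
t 21.1 pos [ 619.9 -168.8   60.2] psi 101.1 tilt 0.60 F [-2.2  1.3  5.2] gap 13.5 q [-0.32  0.6   1.36 -0.    1.18 -2.09]
```

View pics/w9.png

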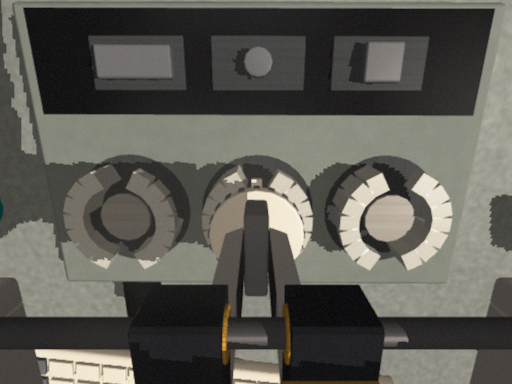

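Aligned, lug shows in the slot at (257,183). Lift.

Call:
play_rows(
  motion=[0,0,0,-0.003,0.001,0,1,0,0,0.003,-0.006,0.001,0,1,0,0,0.003,-0.01,0,0,1,0,0,0,-0.015,0,0,1,0,0,0,-0.02,0,0,1,0,0,0,-0.02,0,0,1,0,0,0,0,0,0,1],
)

```text
clock: 21.85
eef_pos: [617.3, -168.9, 140.6]
eef_rot: [-2.727, 1.564, -0.963]
wrist_force: [1.0, 0.4, -1.6]
finger_gap: 13.1
```

```bash
python3 - <<'E'
from h import *
st()
plan([(617,-168,135,101),(441,158,110,96)],1,vmax=40)
E
```

```text
t 21.9 pos [ 617.3 -168.9  140.6] psi 101.0 tilt 0.38 F [ 1.   0.4 -1.6] gap 13.1 q [-0.32  0.52  1.28 -0.    1.34 -2.09]
11 rows; q6 now -2.09
[0.0008,-0.006,0.0026,0.0056,0.0001,0.001,1,0.0087,0,0,0.0025,0.0111,0.0354,1,0.0087,0,0,0.0025,0.0114,0.0353,1,0.0087,0,0,0.0025,0.0117,0.0352,1,0.0087,0,0,0.0025,0.012,0.0351,1,0.0087,0,0,0.0025,0.0123,0.035,1,0.0087,0,0,0.0025,0.0126,0.0348,1,0.0087,0,0,0.0025,0.0129,0.0347,1,0.0087,0,0,0.0025,0.0132,0.0346,1,0.0087,0,0,0.0025,0.0135,0.0345,1,0.0087,0,0,0.0025,0.0138,0.0344,1]
```

Call:
play_rows(
  motion=[0.001,-0.006,0.0026,0,0,0.001,1,0.0087,0,0,0.0025,0.0111,0.0354,1,0.0087,0,0,0.0025,0.0114,0.0353,1,0.0087,0,0,0.0025,0.0117,0.0352,1,0.0087,0,0,0.0025,0.012,0.0351,1,0.0087,0,0,0.0025,0.0123,0.035,1,0.0087,0,0,0.0025,0.0126,0.0348,1,0.0087,0,0,0.0025,0.0129,0.0347,1,0.0087,0,0,0.0025,0.0132,0.0346,1,0.0087,0,0,0.0025,0.0135,0.0345,1,0.0087,0,0,0.0025,0.0138,0.0344,1,0,0,0,0,0,0,1,0,0,0,0,0,0,1],
)

```text
clock: 23.15
eef_pos: [427.2, 169.6, 105.3]
eef_rot: [1.405, 1.55, 3.074]
wrist_force: [0.2, -1.2, -1.9]
finger_gap: 13.4
```

```bash
python3 - <<'E'
from h import *
st()
plan([(441,158,110,96)],1,vmax=15)
E
```

```text
t 23.1 pos [427.2 169.6 105.3] psi 95.6 tilt 1.16 F [ 0.2 -1.2 -1.9] gap 13.4 q [ 0.29  0.18  1.83  0.01  1.15 -1.38]
2 rows; q6 now -1.38
[-0.0033,0.0017,-0.01,-0.0025,-0.0062,-0.0064,1,-0.0033,0.0017,-0.01,-0.0024,-0.0063,-0.0065,1]
```

Call:
play_rows(
  motion=[0,0.0017,-0.01,0,-0.006,-0.006,1,0,0.0017,-0.01,0,-0.006,-0.0065,1,0,0,0,0.01,0,0,1,0,0,0,0.014,0,0,1,0,0,0,0.014,0,0,1,0,0,0,0.014,0,0,1,0,0,0,0.007,0,0,1,0,0,0,0,0,0,1],
)

```text
clock: 23.95
eef_pos: [443.4, 151.5, 40.2]
eef_rot: [2.778, 1.57, -1.845]
wrist_force: [-0.0, -0.8, -1.2]
finger_gap: 13.7
```

```bash
python3 - <<'E'
from h import *
st()
plan([(441,157,17,96)],1,vmax=6)
E
```

```text
t 23.9 pos [443.4 151.5  40.2] psi 95.1 tilt 0.07 F [-0.  -0.8 -1.2] gap 13.7 q [ 0.25  0.28  1.88 -0.    0.98 -1.41]
4 rows; q6 now -1.41
[-0.0038,-0.0003,-0.0001,0.0058,0.0005,0.0014,1,-0.0038,-0.0003,-0.0001,0.0058,0.0005,0.0014,1,-0.0038,-0.0003,-0.0001,0.0058,0.0005,0.0014,1,-0.0038,-0.0003,-0.0001,0.0058,0.0005,0.0014,1]
```

Call:
play_rows(
  motion=[0,0,0,0.0058,0.0005,0.0014,1,0,0,0,0.0058,0.0005,0.0014,1,0,0,0,0.0055,0.0005,0.0014,1,0,0,0,0.004,0,0,1,0,0,0,0.001,0,0,1,0,0,0,0,0,0,1],
)

```text
clock: 24.55
eef_pos: [442.2, 155.8, 17.1]
eef_rot: [-2.139, 1.569, -0.479]
wrist_force: [0.2, -0.4, -1.8]
finger_gap: 14.0
```

```bash
python3 - <<'E'
from h import *
st()
im,d=camera("side");T=np.array(camera_params("side")["T"])
np.savez("pics/s7.npz",im=im,d=d,T=T);cv2.imwrite("pics/s7.png",cv2.resize(im[80:220,150:320],None,fx=4,fy=4))
P,_=cloud("pics/s7.npz","side")
m=(abs(P[...,0]-443)<45)&(abs(P[...,1]-155)<40)&(im.min(2)>120)
z=P[m][:,2];print(m.sum(),np.percentile(z,[1,5,50,90,97]).round(1))
E
```

```text
t 24.6 pos [442.2 155.8  17.1] psi 95.1 tilt 0.09 F [ 0.2 -0.4 -1.8] gap 14.0 q [ 0.26  0.32  1.89 -0.    0.93 -1.4 ]
27 [ 3.5  9.9 43.3 48.9 50.8]
```

View pics/s7.png

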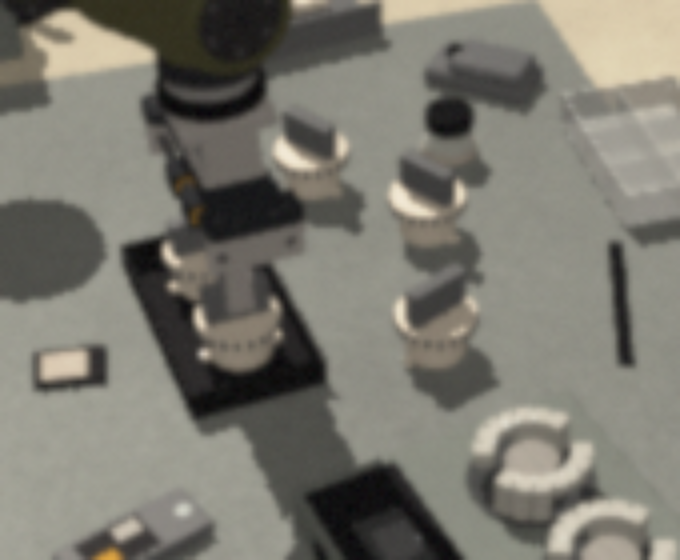

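Call:
play_rows(
  motion=[0,0,0,0.001,0,0,1,0,0,0,0.001,0,0,1,0,0,0,0,0,0,0.15,0,0,0,0,0,0,0.15,0,0,0,0,0,0,0.15,0,0,0,0,0,0,0.15,0,0,0,-0.02,0,0,0.15,0,0,0,-0.04,0,0,0.15,0,0,0,-0.045,0,0,0.15,0,0,0,-0.04,0,0,0.15,0,0,0,0,0,0,0.15],
)

```text
clock: 25.7
eef_pos: [441.7, 155.7, 166.0]
eef_rot: [-2.277, 1.569, -0.617]
wrist_force: [0.4, 0.6, -1.1]
finger_gap: 40.1
```

```bash
python3 - <<'E'
from h import *
st()
plan([(570,150,210,96)],.15,vmax=40)
im,d=camera("side");cv2.imwrite("pics/s8.png",cv2.resize(im[80:220,150:320],None,fx=4,fy=4))
E
```

```text
t 25.7 pos [441.7 155.7 166. ] psi 95.1 tilt 0.08 F [ 0.4  0.6 -1.1] gap 40.1 q [ 0.26  0.12  1.75 -0.    1.27 -1.4 ]
4 rows; q6 now -1.40
[-0.0039,-0.0002,0.0003,-0.011,-0.0318,-0.0043,0.15,-0.0039,-0.0002,0.0003,-0.011,-0.0318,-0.0044,0.15,-0.0039,-0.0002,0.0003,-0.011,-0.0318,-0.0045,0.15,-0.0039,-0.0002,0.0003,-0.011,-0.0318,-0.0047,0.15]
```

View pics/s8.png

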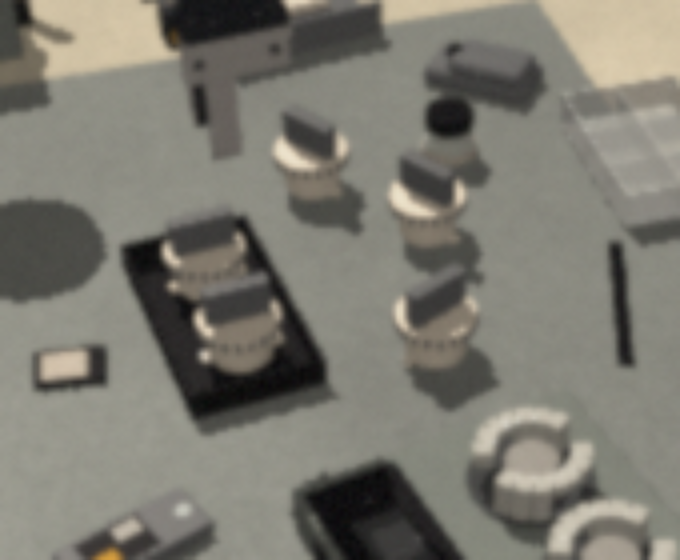

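Call:
play_rows(
  motion=[-0.07,0,0,-0.006,-0.0318,-0.0043,0.15,-0.07,0,0,-0.006,-0.0318,-0.0044,0.15,-0.07,0,0,-0.006,-0.0318,-0.0045,0.15,-0.07,0,0,-0.006,-0.0318,-0.0047,0.15,-0.07,0,0,0,-0.01,0,0.15,0,0,0,0,0,0,0.15],
)

```text
clock: 26.35
eef_pos: [580.2, 166.0, 178.5]
eef_rot: [1.431, 1.558, -2.829]
wrist_force: [1.0, 0.4, -1.0]
finger_gap: 40.1
```

```bash
cat >> h.py <<'E'
def wview(tag):
    T=np.array(camera_params("wrist")["T"]);im,d=camera("wrist");cv2.imwrite(f"pics/{tag}.png",im)
    np.savez(f"pics/{tag}.npz",im=im,d=d,T=T);return cloud(f"pics/{tag}.npz")[0]
E
python3 - <<'E'
from h import *
st()
P=wview("w10")
for c in [(588,119),(628,267),(550,354)]: print(bars(P,62,80,c,45))
E
```

```text
t 26.4 pos [580.2 166.  178.5] psi 115.9 tilt 0.74 F [ 1.   0.4 -1. ] gap 40.1 q [ 0.22  0.42  1.33 -0.    1.4  -1.8 ]
(array([587.9, 119.6]), array([51.4, 14.3]), np.float32(25.5), 623, 69.9)
(array([617.5, 277.9]), array([13.7, 24.2]), np.float32(121.7), 245, 69.7)
(array([549.1, 358.1]), array([14.4, 51.5]), np.float32(123.1), 619, 69.6)
```

View pics/w10.png

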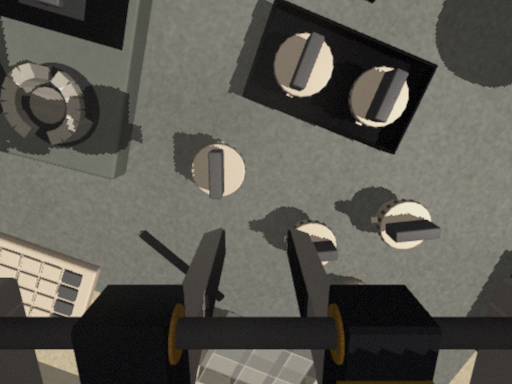

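```bash
python3 - <<'E'
from h import *
plan([(587.9,119.5,100,115.5)],.15,vmax=30)
E
```

```text
4 rows; q6 now -1.80
[0.0013,0.0005,-0.0033,0.0196,0.0029,-0.0114,0.15,0.0013,0.0005,-0.0033,0.0196,0.003,-0.0114,0.15,0.0013,0.0005,-0.0033,0.0196,0.003,-0.0114,0.15,0.0013,0.0005,-0.0033,0.0196,0.0031,-0.0113,0.15]
```

Call:
play_rows(
  motion=[0.0013,0.0005,-0.0033,0.0196,0.003,-0.0114,0.15,0.0013,0.0005,-0.0033,0.0196,0.003,-0.0114,0.15,0.0013,0.0005,-0.0033,0.0196,0.003,-0.0114,0.15,0.0013,0.0005,-0.0033,0.0196,0.0031,-0.0113,0.15,0,0,0,0,0,0,0.15],
)

```text
clock: 26.9
eef_pos: [582.8, 117.7, 94.6]
eef_rot: [1.285, 1.567, -2.993]
wrist_force: [-0.4, -0.5, 0.5]
finger_gap: 39.9
```

```bash
python3 - <<'E'
from h import *
st()
plan([(587.9,119.5,70,115.5)],.15,vmax=40)
E
```

```text
t 26.9 pos [582.8 117.7  94.6] psi 114.9 tilt 0.21 F [-0.4 -0.5  0.5] gap 39.9 q [ 0.14  0.47  1.47 -0.    1.21 -1.87]
1 rows; q6 now -1.87
[-0.0106,0.0011,-0.0036,0.0245,-0.0055,-0.0005,0.15]
```

Call:
play_rows(
  motion=[-0.01,0.001,-0.0036,0.01,-0.0052,-0.0005,0.15,0,0,0,0,0,0,0.15,0,0,0,0.014,0,0,0.15,0,0,0,0.014,0,0,0.15,0,0,0,0.014,0,0,0.15,0,0,0,0.012,0,0,0.15,0,0,0,0.004,0,0,0.15,0,0,0,0,0,0,0.15],
)

```text
clock: 27.7
eef_pos: [587.3, 121.8, 22.3]
eef_rot: [-1.628, 1.569, 0.387]
wrist_force: [0.1, 0.3, 1.0]
finger_gap: 39.9
```

```bash
python3 - <<'E'
from h import *
st()
plan([(587.9,119.5,10.5,115.5)],.15,vmax=40)
E
```

```text
t 27.7 pos [587.3 121.8  22.3] psi 115.5 tilt 0.08 F [0.1 0.3 1. ] gap 39.9 q [ 0.14  0.56  1.51  0.    1.07 -1.87]
1 rows; q6 now -1.87
[-0.0008,-0.0001,0.0013,0.0118,0.0005,-0.0023,0.15]
```

Call:
play_rows(
  motion=[0,0,0,0.007,0.0005,-0.002,0.15,0,0,0,0.003,0,0,0.15,0,0,0,0,0,0,0.15],
)

```text
clock: 28.0
eef_pos: [588.4, 119.5, 12.1]
eef_rot: [-1.764, 1.568, 0.251]
wrist_force: [-1.5, -0.1, -0.9]
finger_gap: 40.1
```

```bash
python3 - <<'E'
from h import *
st()
P=wview("w11")
E
```

```text
t 28.0 pos [588.4 119.5  12.1] psi 115.4 tilt 0.15 F [-1.5 -0.1 -0.9] gap 40.1 q [ 0.14  0.58  1.52  0.    1.05 -1.88]
```

View pics/w11.png

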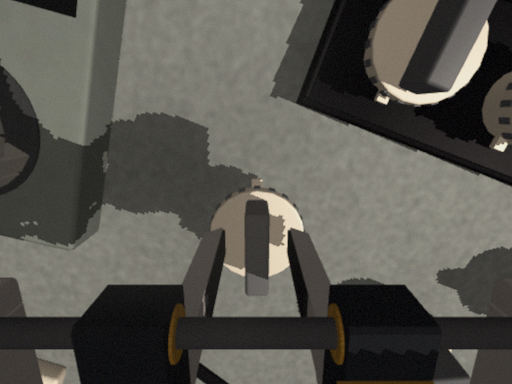

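Call:
play_rows(
  motion=[0,0,0,0,0,0,1,0,0,0,0,0,0,1,0,0,0,0,0,0,1,0,0,0,0,0,0,1,0,0,0,0,0,0,1],
  newtons=50,
)

```text
clock: 28.55
eef_pos: [588.8, 119.6, 13.2]
eef_rot: [-1.804, 1.567, 0.21]
wrist_force: [-0.2, -0.6, -1.1]
finger_gap: 13.6
```

```bash
python3 - <<'E'
from h import *
st()
_,p,_,_=cur()
plan([(588,119.5,60,115.5),(588,119.5,128,111),(598.5,-71.2,130,100.5)],1,vmax=40)
E
```

```text
t 28.6 pos [588.8 119.6  13.2] psi 115.4 tilt 0.23 F [-0.2 -0.6 -1.1] gap 13.6 q [ 0.14  0.57  1.52  0.    1.05 -1.88]
9 rows; q6 now -1.88
[-0.0005,-0.0005,0.0019,-0.0234,0.0003,0.0001,1,-0.0005,-0.0005,0.0019,-0.0234,0.0003,0.0001,1,0.0393,0,0,-0.034,0,0,1,0.0393,0,0,-0.034,0,0,1,0.0367,0,0,-0.0004,0.0117,-0.0364,1,0.0367,0,0,-0.0004,0.0104,-0.0368,1,0.0367,0,0,-0.0004,0.009,-0.0371,1,0.0367,0,0,-0.0004,0.0076,-0.0374,1,0.0367,0,0,-0.0004,0.0063,-0.0377,1]
```

Call:
play_rows(
  motion=[0,0,0.0019,-0.0234,0.0003,0,1,0,0,0.0019,-0.0234,0.0003,0,1,0.0393,0,0,-0.034,0,0,1,0.0393,0,0,-0.034,0,0,1,0.0367,0,0,0,0.0117,-0.0364,1,0.0367,0,0,0,0.0104,-0.0368,1,0.0367,0,0,0,0.009,-0.0371,1,0.0367,0,0,0,0.0076,-0.0374,1,0.0367,0,0,0,0.0063,-0.0377,1,0,0,0,0,0,0,1,0,0,0,0,0,0,1],
)

```text
clock: 29.65
eef_pos: [596.2, -78.0, 131.4]
eef_rot: [1.925, 1.567, -2.613]
wrist_force: [0.0, 0.6, -2.8]
finger_gap: 13.7
```

```bash
python3 - <<'E'
from h import *
st()
plan([(598.5,-71.2,125,100.8)],1,vmax=15)
P=wview("w12")
E
```

```text
t 29.6 pos [596.2 -78.  131.4] psi 99.9 tilt 0.20 F [ 0.   0.6 -2.8] gap 13.7 q [-0.19  0.45  1.41 -0.    1.29 -1.93]
1 rows; q6 now -1.93
[-0.015,-0.0012,-0.0032,0.0064,-0.0034,0.0063,1]
```

View pics/w12.png

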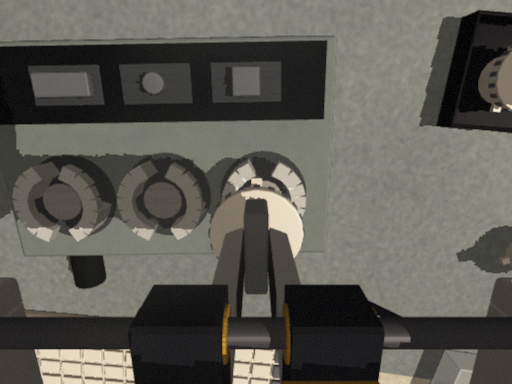

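Call:
play_rows(
  motion=[-0.015,0,-0.003,0.006,-0.004,0.0062,1,0,0,0,0,0,0,1],
)

```text
clock: 29.9
eef_pos: [599.2, -68.8, 124.7]
eef_rot: [2.841, 1.57, -1.679]
wrist_force: [0.1, -1.0, -1.2]
finger_gap: 13.3
```

```bash
python3 - <<'E'
from h import *
st()
plan([(599.2,-71.2,100,100.8)],1,vmax=15)
E
```

```text
t 29.9 pos [599.2 -68.8 124.7] psi 101.0 tilt 0.06 F [ 0.1 -1.  -1.2] gap 13.3 q [-0.17  0.45  1.41 -0.    1.27 -1.94]
2 rows; q6 now -1.94
[0.0019,-0.0005,-0.0002,0.0124,0.0002,-0.0012,1,0.0019,-0.0005,-0.0002,0.0124,0.0002,-0.0012,1]
```

Call:
play_rows(
  motion=[0,0,0,0.011,0,-0.0011,1,0,0,0,0.011,0,-0.001,1,0,0,0,0.005,0,0,1,0,0,0,0,0,0,1],
)

```text
clock: 30.3
eef_pos: [599.3, -68.7, 94.4]
eef_rot: [1.775, 1.569, -2.742]
wrist_force: [-0.3, -0.1, -1.2]
finger_gap: 13.4
```

```bash
python3 - <<'E'
from h import *
st()
plan([(599.2,-71.2,80,100.8)],1,vmax=15)
P=wview("w13")
print(bars(P,148,158,(598,-71),45))
E
```

```text
t 30.3 pos [599.3 -68.7  94.4] psi 101.2 tilt 0.10 F [-0.3 -0.1 -1.2] gap 13.4 q [-0.17  0.49  1.44 -0.    1.21 -1.94]
1 rows; q6 now -1.94
[0.0074,-0.0004,-0.0017,0.0144,0.0006,-0.0025,1]
(array([597.9, -71.9]), array([35.3, 51.9]), np.float32(170.5), 2280, 151.1)
```

View pics/w13.png

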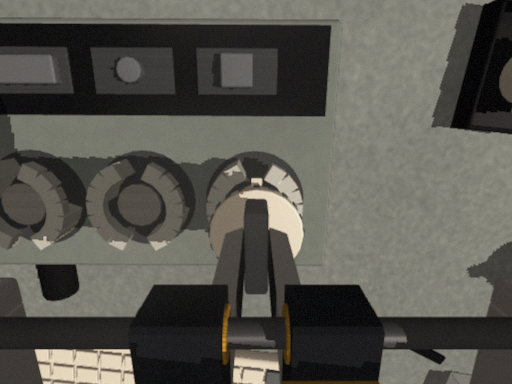

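Call:
play_rows(
  motion=[0.007,0,0,0,0.0005,-0.003,1,0,0,0,0,0,0,1],
)

```text
clock: 30.55
eef_pos: [599.7, -72.1, 95.2]
eef_rot: [2.323, 1.57, -2.202]
wrist_force: [-0.3, 0.2, -2.2]
finger_gap: 13.5
```

```bash
python3 - <<'E'
from h import *
st()
plan([(599.2,-71.2,80,100.8)],1,vmax=15)
E
```

```text
t 30.6 pos [599.7 -72.1  95.2] psi 100.8 tilt 0.07 F [-0.3  0.2 -2.2] gap 13.5 q [-0.18  0.49  1.44 -0.    1.21 -1.94]
2 rows; q6 now -1.94
[-0.0002,-0.0004,-0.0004,0.0076,0.0002,0.0005,1,-0.0002,-0.0004,-0.0004,0.0076,0.0002,0.0005,1]
```

Call:
play_rows(
  motion=[0,0,0,0.006,0,0.0005,1,0,0,0,0.006,0,0,1,0,0,0,0.006,0,0,1,0,0,0,0,0,0,1],
)

```text
clock: 30.95
eef_pos: [599.8, -71.9, 76.0]
eef_rot: [3.071, 1.57, -1.454]
wrist_force: [-0.5, 0.1, -1.0]
finger_gap: 14.0
```

```bash
python3 - <<'E'
from h import *
st()
E
```

```text
t 30.9 pos [599.8 -71.9  76. ] psi 100.8 tilt 0.06 F [-0.5  0.1 -1. ] gap 14.0 q [-0.18  0.51  1.46 -0.    1.18 -1.94]
```

Call:
play_rows(
  motion=[0,0,0,0.004,0,0,1,0,0,0,0.004,0,0,1,0,0,0,0.004,0,0,1,0,0,0,0.003,0,0,1,0,0,0,0.001,0,0,1],
)

```text
clock: 31.45
eef_pos: [600.3, -71.9, 60.6]
eef_rot: [-2.372, 1.568, -0.613]
wrist_force: [-3.1, 0.2, 7.7]
finger_gap: 13.6
```

```bash
python3 - <<'E'
from h import *
st()
E
```

```text
t 31.4 pos [600.3 -71.9  60.6] psi 100.8 tilt 0.13 F [-3.1  0.2  7.7] gap 13.6 q [-0.18  0.52  1.47 -0.    1.14 -1.94]
```

Call:
play_rows(
  motion=[0,0,0,0.0025,0,0,1,0.05,0,0,0.0015,0.0003,0,1,0.08,0,0,0.001,0.0005,0,1,0.1,0.001,0.001,0.001,0.0005,0,1,0.1,0.001,0.001,0.001,0.0005,0,1,0.1,0.001,0.001,0.001,0.0004,0,1],
)

```text
clock: 32.05
eef_pos: [600.9, -71.5, 57.1]
eef_rot: [-1.881, 1.562, -0.566]
wrist_force: [-3.7, 3.8, 8.9]
finger_gap: 13.6
```

```bash
python3 - <<'E'
from h import *
st()
plan([(599.2,-71.2,58.5,18.8)],1,wmax=6)
E
```

```text
t 32.0 pos [600.9 -71.5  57.1] psi 75.4 tilt 0.48 F [-3.7  3.8  8.9] gap 13.6 q [-0.18  0.52  1.48 -0.    1.13 -1.49]
10 rows; q6 now -1.49
[0.0987,0.0002,0.0009,-0.0001,0.0002,0,1,0.0987,0.0002,0.0009,-0.0001,0.0002,0,1,0.0987,0.0002,0.0009,-0.0001,0.0002,0,1,0.0987,0.0002,0.0009,-0.0001,0.0002,-0.0001,1,0.0987,0.0002,0.0009,-0.0001,0.0002,-0.0001,1,0.0987,0.0002,0.0009,-0.0001,0.0001,-0.0001,1,0.0987,0.0002,0.0009,-0.0001,0.0001,-0.0001,1,0.0987,0.0002,0.0009,-0.0001,0.0001,-0.0001,1,0.0987,0.0002,0.0009,-0.0001,0.0001,-0.0001,1,0.0987,0.0002,0.0009,-0.0001,0.0001,-0.0001,1]
```

Call:
play_rows(
  motion=[0.1,0.001,0.001,0.0004,0.0004,0,1,0.1,0.001,0.001,0.0004,0.0004,-0.0001,1,0.1,0.001,0.001,0.0005,0.0004,-0.0002,1,0.1,0,0.001,0.0005,0.0003,-0.0002,1,0.1,0,0.001,0.0005,0.0003,-0.0003,1,0.1,0,0.001,0.0005,0.0003,-0.0003,1,0.1,0,0.001,0.0005,0.0002,-0.0003,1],
)

```text
clock: 32.75
eef_pos: [601.0, -71.2, 59.1]
eef_rot: [-1.047, 1.561, -0.459]
wrist_force: [-2.8, 1.1, 7.2]
finger_gap: 13.6
```

```bash
python3 - <<'E'
from h import *
st()
plan([(599.2,-71.2,58.5,18.8)],1,wmax=6)
E
```

```text
t 32.8 pos [601.  -71.2  59.1] psi 33.6 tilt 0.58 F [-2.8  1.1  7.2] gap 13.6 q [-0.18  0.52  1.48 -0.    1.13 -0.76]
3 rows; q6 now -0.76
[0.0863,0.0021,0.0027,0.0002,0.0003,-0.0005,1,0.0863,0.0021,0.0027,0.0002,0.0003,-0.0005,1,0.0863,0.0021,0.0027,0.0002,0.0002,-0.0006,1]
```

Call:
play_rows(
  motion=[0.09,0.001,0.002,0.001,0.0003,-0.0004,1,0.09,0.001,0.002,0.0008,0.0003,-0.0004,1,0.07,0,0,0.0006,0,0,1,0,0,0,0.0003,0,0,1],
)

```text
clock: 33.15
eef_pos: [601.0, -70.9, 58.9]
eef_rot: [-0.595, 1.562, -0.272]
wrist_force: [-3.8, -0.1, 6.4]
finger_gap: 13.6
```

```bash
python3 - <<'E'
from h import *
st()
P=wview("w14")
plan([(599.2,-71.2,58.5,18.8)],1,wmax=6)
E
```

```text
t 33.1 pos [601.  -70.9  58.9] psi 18.5 tilt 0.51 F [-3.8 -0.1  6.4] gap 13.6 q [-0.18  0.52  1.48 -0.    1.13 -0.5 ]
1 rows; q6 now -0.50
[-0.0032,0.0073,0.005,0.0004,0.0003,-0.0018,1]
```

Call:
play_rows(
  motion=[0,0,0,-0.002,0,-0.001,1,0,0,0,-0.002,0,-0.0005,1,0,0,0,-0.002,0,0,1,0,0,0,0,0,0,1],
)

```text
clock: 33.6
eef_pos: [600.7, -71.0, 65.1]
eef_rot: [-0.486, 1.559, -0.161]
wrist_force: [1.1, 0.2, 2.7]
finger_gap: 13.4
```

```bash
python3 - <<'E'
from h import *
st()
P=wview("w15")
E
```

```text
t 33.6 pos [600.7 -71.   65.1] psi 18.6 tilt 0.68 F [1.1 0.2 2.7] gap 13.4 q [-0.18  0.51  1.48  0.    1.14 -0.5 ]
```

View pics/w15.png

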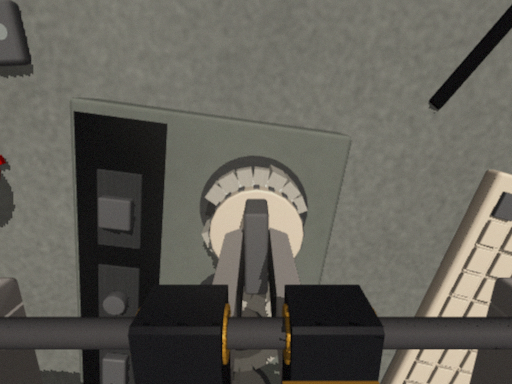

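Call:
play_rows(
  motion=[0,0,0,0,0,0,0.15,0,0,0,0,0,0,0.15,0,0,0,0,0,0,0.15,0,0,0,0,0,0,0.15,0,0,0,-0.02,0,0,0.15,0,0,0,-0.035,0,0,0.15,0,0,0,-0.035,0,0,0.15,0,0,0,-0.03,0,0,0.15,0,0,0,0,0,0,0.15],
)

```text
clock: 34.55
eef_pos: [598.2, -70.9, 188.6]
eef_rot: [-0.555, 1.563, -0.23]
wrist_force: [0.0, 0.1, 0.8]
finger_gap: 39.8
```

```bash
python3 - <<'E'
from h import *
st()
P=wview("w16")
print(bars(P,112,130,(598,-71),45))
m=(np.hypot(P[...,0]-598,P[...,1]+71)<31)&(P[...,2]>85)&(P[...,2]<104);print("cap",np.median(P[m][:,2]),m.sum())
plan([(600,150,190,20),(600,258,190,25)],.15,vmax=45)
E
```

```text
t 34.5 pos [598.2 -70.9 188.6] psi 18.6 tilt 0.46 F [0.  0.1 0.8] gap 39.8 q [-0.18  0.4   1.34 -0.    1.39 -0.5 ]
(array([599.9, -70.4]), array([13.4, 51.6]), np.float32(108.5), 734, 121.9)
cap 92.05300053285174 1888
8 rows; q6 now -0.50
[-0.0049,0.0009,0.0006,-0.0008,0.0417,0.0146,0.15,-0.0049,0.0009,0.0006,-0.0008,0.0416,0.0148,0.15,-0.0049,0.0009,0.0006,-0.0008,0.0415,0.015,0.15,-0.0049,0.0009,0.0006,-0.0008,0.0415,0.0152,0.15,-0.0049,0.0009,0.0006,-0.0007,0.0414,0.0154,0.15,-0.0291,0,0,0,0.0338,0.0123,0.15,-0.0291,0,0,0,0.0335,0.0133,0.15,-0.0291,0,0,0,0.0331,0.0143,0.15]
```

View pics/w16.png

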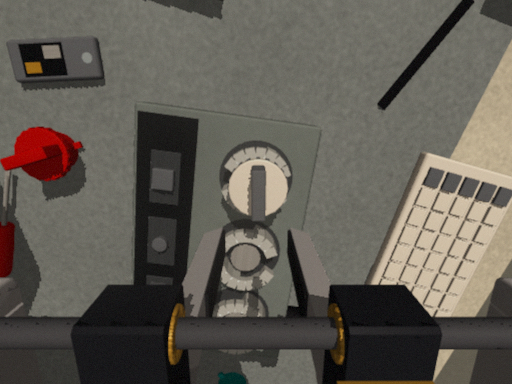

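Call:
play_rows(
  motion=[-0.03,0,0,0,0.0417,0.0146,0.15,-0.03,0,0,0,0.0412,0.0155,0.15,-0.03,0,0,0,0.0408,0.0165,0.15,-0.03,0,0,0,0.0403,0.0175,0.15,-0.03,0,0,0,0.04,0.0185,0.15,-0.03,0,0,0,0.0338,0.017,0.15,-0.0291,0,0,0,0.0335,0.017,0.15,0,0,0,0,0,0,0.15],
)

```text
clock: 35.4
eef_pos: [591.2, 234.2, 173.7]
eef_rot: [3.023, 1.56, -2.722]
wrist_force: [0.3, -1.0, -0.1]
finger_gap: 39.8
```

```bash
python3 - <<'E'
from h import *
st()
P=wview("w17")
for c in [(628,267),(550,356)]: print(bars(P,62,80,c,45))
E
```

```text
t 35.4 pos [591.2 234.2 173.7] psi 30.9 tilt 0.60 F [ 0.3 -1.  -0.1] gap 39.8 q [ 0.32  0.5   1.23 -0.    1.42 -0.22]
(array([624.7, 266.1]), array([14.1, 51.9]), np.float32(121.7), 646, 69.8)
(array([548.6, 358.7]), array([14. , 52.2]), np.float32(122.7), 862, 69.8)
```

View pics/w17.png

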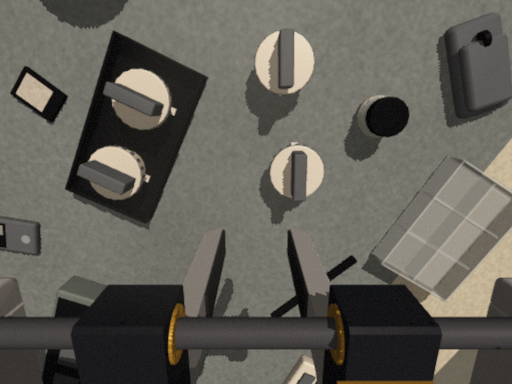

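```bash
python3 - <<'E'
from h import *
plan([(624.7,266.1,95,31.7)],.15,vmax=25)
E
```

```text
4 rows; q6 now -0.22
[-0.0041,-0.0028,-0.0003,0.0195,0.003,0.0117,0.15,-0.0041,-0.0028,-0.0003,0.0195,0.003,0.0117,0.15,-0.0041,-0.0028,-0.0003,0.0196,0.0029,0.0116,0.15,-0.0041,-0.0028,-0.0003,0.0196,0.0029,0.0116,0.15]
```

Call:
play_rows(
  motion=[-0.004,-0.0028,0,0.0195,0.003,0.0117,0.15,-0.004,-0.0028,0,0.0195,0.003,0.0117,0.15,-0.004,-0.0028,0,0.0195,0.003,0.0117,0.15,-0.004,-0.0028,0,0.0195,0.003,0.0117,0.15,0,0,0,0,0,0,0.15,0,0,0,0,0,0,0.15],
)

```text
clock: 36.05
eef_pos: [625.4, 260.2, 88.3]
eef_rot: [2.987, 1.565, -2.75]
wrist_force: [-0.3, 0.2, 0.1]
finger_gap: 39.8
```

```bash
python3 - <<'E'
from h import *
st()
P=wview("w18");print(bars(P,62,80,(625,266),40))
plan([(624.7,266.1,70,31.7)],.15,vmax=25)
E
```

```text
t 36.0 pos [625.4 260.2  88.3] psi 31.3 tilt 0.33 F [-0.3  0.2  0.1] gap 39.8 q [ 0.34  0.66  1.19 -0.    1.3  -0.21]
(array([624.8, 266.3]), array([13.4, 52.1]), np.float32(121.8), 1050, 69.9)
1 rows; q6 now -0.21
[-0.0071,-0.0059,-0.0009,0.0182,0.0054,0.0027,0.15]
```

Call:
play_rows(
  motion=[-0.007,-0.005,0,0.008,0.0054,0.0027,0.15,0,0,0,0,0,0,0.15,0,0,0,0.014,0,0,0.15,0,0,0,0.014,0,0,0.15,0,0,0,0.014,0,0,0.15,0,0,0,0.01,0,0,0.15,0,0,0,0,0,0,0.15],
)

```text
clock: 36.8
eef_pos: [624.7, 265.4, 25.1]
eef_rot: [0.229, 1.569, 0.781]
wrist_force: [-0.7, -1.3, 0.4]
finger_gap: 40.1
```

```bash
python3 - <<'E'
from h import *
st()
plan([(624.8,266.2,11,31.8)],.15,vmax=25)
E
```

```text
t 36.8 pos [624.7 265.4  25.1] psi 31.7 tilt 0.09 F [-0.7 -1.3  0.4] gap 40.1 q [ 0.35  0.72  1.24  0.    1.18 -0.21]
1 rows; q6 now -0.21
[-0.0025,0.0016,-0.0004,0.0141,0.0006,0.0005,0.15]
```

Call:
play_rows(
  motion=[0,0,0,0.008,0.0006,0.0005,0.15,0,0,0,0.005,0,0,0.15,0,0,0,0,0,0,0.15,0,0,0,0,0,0,1,0,0,0,0,0,0,1,0,0,0,0,0,0,1,0,0,0,0,0,0,1,0,0,0,0,0,0,1],
  newtons=50,
)

```text
clock: 37.6
eef_pos: [625.6, 266.5, 12.3]
eef_rot: [-0.019, 1.567, 0.533]
wrist_force: [0.4, 0.0, -1.1]
finger_gap: 13.9
```

```bash
python3 - <<'E'
from h import *
st()
plan([(624.8,266.2,60,31.8),(620,230,130,48),(617.5,-168.9,132,100.8)],1,vmax=40)
E
```

```text
t 37.6 pos [625.6 266.5  12.3] psi 31.7 tilt 0.21 F [ 0.4  0.  -1.1] gap 13.9 q [ 0.35  0.73  1.25  0.    1.15 -0.2 ]
15 rows; q6 now -0.20
[-0.0012,0.0018,0,-0.0239,0.0001,-0.0003,1,-0.0012,0.0018,0,-0.0239,0.0001,-0.0004,1,-0.0942,0,0,-0.0233,-0.0094,-0.0077,1,-0.0942,0,0,-0.0233,-0.0086,-0.0086,1,-0.0942,0,0,-0.0233,-0.0078,-0.0093,1,-0.0922,0,0,-0.0002,-0.0265,-0.0298,1,-0.0922,0,0,-0.0002,-0.0237,-0.0321,1,-0.0922,0,0,-0.0002,-0.0206,-0.0342,1,-0.0922,0,0,-0.0002,-0.0174,-0.0359,1,-0.0922,0,0,-0.0002,-0.014,-0.0374,1,-0.0922,0,0,-0.0002,-0.0105,-0.0385,1,-0.0922,0,0,-0.0002,-0.0069,-0.0393,1,-0.0922,0,0,-0.0002,-0.0033,-0.0398,1,-0.0922,0,0,-0.0002,0.0004,-0.0399,1,-0.0922,0,0,-0.0002,0.0041,-0.0397,1]
```

Call:
play_rows(
  motion=[0,0.0018,0,-0.025,0,0,1,0,0.0018,0,-0.03,0,0,1,-0.0942,0,0,-0.035,-0.0094,-0.0077,1,-0.0942,0,0,-0.04,-0.0086,-0.0086,1,-0.0942,0,0,-0.03,-0.0078,-0.0093,1,-0.0922,0,0,0,-0.0265,-0.0298,1,-0.0922,0,0,0,-0.0237,-0.0321,1,-0.0922,0,0,0,-0.0206,-0.0342,1,-0.0922,0,0,0,-0.0174,-0.0359,1,0,0,0,0,0,0,1],
)

```text
clock: 38.6
eef_pos: [620.1, 64.5, 178.3]
eef_rot: [2.828, 1.568, -2.22]
wrist_force: [0.3, 0.9, -0.9]
finger_gap: 13.5
```

```bash
python3 - <<'E'
from h import *
st()
plan([(617.5,-168.9,172,100.8)],1,vmax=40)
E
```

```text
t 38.6 pos [620.1  64.5 178.3] psi 70.8 tilt 0.15 F [ 0.3  0.9 -0.9] gap 13.5 q [ 0.05  0.46  1.28 -0.    1.4  -1.19]
6 rows; q6 now -1.19
[-0.0874,-0.0004,-0.0002,0.0011,-0.0124,-0.0369,1,-0.0874,-0.0004,-0.0002,0.0011,-0.0092,-0.0378,1,-0.0874,-0.0004,-0.0002,0.0011,-0.0058,-0.0385,1,-0.0874,-0.0004,-0.0002,0.0011,-0.0024,-0.0388,1,-0.0874,-0.0004,-0.0002,0.0011,0.001,-0.0389,1,-0.0874,-0.0004,-0.0002,0.0011,0.0044,-0.0387,1]
```

Call:
play_rows(
  motion=[-0.0874,0,0,0,-0.0124,-0.0369,1,-0.0874,0,0,0,-0.0092,-0.0378,1,-0.0874,0,0,0,-0.0058,-0.0385,1,-0.0874,0,0,0,-0.0024,-0.0388,1,-0.0874,0,0,0,0.001,-0.0389,1,-0.0874,0,0,0,0.0044,-0.0387,1,0,0,0,0,0,0,1,0,0,0,0,0,0,1],
)

```text
clock: 39.4
eef_pos: [618.1, -175.4, 178.1]
eef_rot: [1.698, 1.568, -2.808]
wrist_force: [-0.7, 0.6, -0.5]
finger_gap: 13.3
```

```bash
python3 - <<'E'
from h import *
st()
plan([(618,-168.9,130,100.8)],1,vmax=20)
E
```

```text
t 39.4 pos [ 618.1 -175.4  178.1] psi 101.8 tilt 0.14 F [-0.7  0.6 -0.5] gap 13.3 q [-0.33  0.51  1.21 -0.    1.42 -2.11]
3 rows; q6 now -2.11
[0.0061,-0.0001,-0.0008,0.016,-0.0004,0.0021,1,0.0061,-0.0001,-0.0008,0.016,-0.0004,0.0021,1,0.0061,-0.0001,-0.0008,0.016,-0.0004,0.0021,1]
```

Call:
play_rows(
  motion=[0.017,0,0,0.01,0.0008,0.0063,1,0,0,0,0.02,0,0,1,0,0,0,0.02,0,0,1,0,0,0,0,0,0,1],
)

```text
clock: 39.8
eef_pos: [615.8, -163.2, 125.0]
eef_rot: [1.338, 1.568, 3.096]
wrist_force: [-0.4, -0.2, -0.9]
finger_gap: 13.8
```

```bash
python3 - <<'E'
from h import *
st()
plan([(617.3,-168.9,94,100.8)],1,vmax=20)
E
```

```text
t 39.8 pos [ 615.8 -163.2  125. ] psi 100.7 tilt 0.14 F [-0.4 -0.2 -0.9] gap 13.8 q [-0.32  0.53  1.3  -0.    1.31 -2.07]
2 rows; q6 now -2.07
[-0.0008,0.0003,-0.0012,0.0155,-0.0002,-0.003,1,-0.0008,0.0003,-0.0012,0.0155,-0.0002,-0.003,1]
```

Call:
play_rows(
  motion=[0,0,0,0.01,-0.001,-0.0045,1,0,0,0,0,0,0,1,0,0,0,0.01,0,0,1,0,0,0,0,0,0,1],
)

```text
clock: 40.2
eef_pos: [618.6, -165.4, 105.0]
eef_rot: [1.669, 1.57, -2.856]
wrist_force: [-0.5, -0.7, -1.3]
finger_gap: 13.5
```

```bash
python3 - <<'E'
from h import *
st()
plan([(617.3,-168.9,94,100.8)],1,vmax=20)
E
```

```text
t 40.2 pos [ 618.6 -165.4  105. ] psi 100.8 tilt 0.05 F [-0.5 -0.7 -1.3] gap 13.5 q [-0.32  0.55  1.31 -0.    1.27 -2.08]
1 rows; q6 now -2.08
[-0.0008,-0.0001,-0.0008,0.011,0.0019,-0.0032,1]
```

Call:
play_rows(
  motion=[0,0,0,0.008,0.0015,-0.0035,1,0,0,0,0,0,0,1],
)

```text
clock: 40.4
eef_pos: [617.9, -169.4, 96.8]
eef_rot: [2.886, 1.57, -1.639]
wrist_force: [0.4, 0.2, -1.3]
finger_gap: 13.4
```

```bash
python3 - <<'E'
from h import *
st()
P=wview("w19")
plan([(617.3,-168.9,80,100.8)],1,vmax=20)
E
```

```text
t 40.4 pos [ 617.9 -169.4   96.8] psi 100.7 tilt 0.03 F [ 0.4  0.2 -1.3] gap 13.4 q [-0.32  0.56  1.32 -0.    1.26 -2.08]
1 rows; q6 now -2.08
[-0.0009,-0.0011,0.0011,0.0178,0.001,0.0007,1]
```

View pics/w19.png

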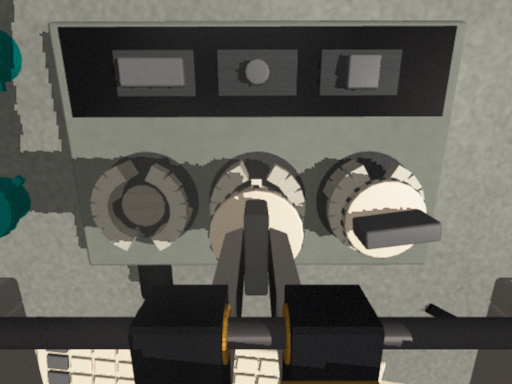

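Call:
play_rows(
  motion=[0,0,0,0.006,0.0005,0.0005,1,0,0,0,0.006,0,0,1,0,0,0,0.006,0,0,1,0,0,0,0,0,0,1],
)

```text
clock: 40.85
eef_pos: [617.9, -169.1, 78.6]
eef_rot: [-2.271, 1.569, -0.513]
wrist_force: [0.8, 0.4, -1.6]
finger_gap: 13.7
```

```bash
python3 - <<'E'
from h import *
st()
E
```

```text
t 40.9 pos [ 617.9 -169.1   78.6] psi 100.7 tilt 0.12 F [ 0.8  0.4 -1.6] gap 13.7 q [-0.32  0.58  1.34 -0.    1.22 -2.08]
```

Call:
play_rows(
  motion=[0,0,0,0.004,0,0,1,0,0,0,0.004,0,0,1,0,0,0,0.004,0,0,1,0,0,0,0.004,0,0,1,0,0,0,0.004,0,0,1],
)

```text
clock: 41.35
eef_pos: [618.4, -169.2, 59.1]
eef_rot: [-2.193, 1.567, -0.434]
wrist_force: [-4.0, 1.3, 8.1]
finger_gap: 13.4
```

```bash
python3 - <<'E'
from h import *
st()
E
```

```text
t 41.4 pos [ 618.4 -169.2   59.1] psi 100.7 tilt 0.22 F [-4.   1.3  8.1] gap 13.4 q [-0.32  0.6   1.36 -0.    1.18 -2.08]
```

Seated at about 6.8 mm; turn clockwise.

Call:
play_rows(
  motion=[0,0,0,0.0025,0,0,1,0.05,0,0,0.0012,0.0003,0,1,0.08,0,0,0.0008,0.0005,0,1,0.1,0.001,0.001,0.0008,0.0005,0,1,0.1,0.001,0.001,0.0008,0.0005,0,1,0.1,0.001,0.001,0.0006,0.0004,0,1,0.1,0.001,0.001,0.0006,0.0004,0,1,0.1,0.001,0.001,0.0006,0.0004,-0.0001,1,0.1,0.001,0.001,0.0006,0.0004,-0.0002,1],
)

```text
clock: 42.25
eef_pos: [619.3, -170.1, 57.9]
eef_rot: [-1.819, 1.557, -0.817]
wrist_force: [-2.9, 1.4, 8.5]
finger_gap: 13.4
```

```bash
python3 - <<'E'
from h import *
st()
plan([(617.5,-169,57.8,18.8)],1,wmax=6)
E
```

```text
t 42.2 pos [ 619.3 -170.1   57.9] psi 57.4 tilt 0.78 F [-2.9  1.4  8.5] gap 13.4 q [-0.32  0.6   1.36 -0.01  1.17 -1.32]
7 rows; q6 now -1.32
[0.0963,0.0002,0.002,0,0.0003,0,1,0.0963,0.0002,0.002,0,0.0003,0,1,0.0963,0.0002,0.002,0,0.0003,-0.0001,1,0.0963,0.0002,0.002,0,0.0003,-0.0001,1,0.0963,0.0002,0.002,0,0.0003,-0.0001,1,0.0963,0.0002,0.002,0,0.0003,-0.0001,1,0.0963,0.0002,0.002,0,0.0003,-0.0002,1]
```

Call:
play_rows(
  motion=[0.1,0.001,0.003,0.0007,0.0004,-0.0001,1,0.1,0.001,0.003,0.0007,0.0004,-0.0002,1,0.1,0.001,0.003,0.0007,0.0004,-0.0002,1,0.1,0.001,0.003,0.0007,0.0003,-0.0003,1,0.1,0,0.002,0.0007,0.0003,-0.0003,1,0.09,0,0.002,0.0006,0.0003,-0.0003,1,0.07,0,0,0.0006,0,0,1,0,0,0,0.0003,0,0,1],
)

```text
clock: 43.05
eef_pos: [619.7, -169.3, 59.0]
eef_rot: [-0.755, 1.565, -0.444]
wrist_force: [-4.4, 0.9, 6.5]
finger_gap: 13.5
```

```bash
python3 - <<'E'
from h import *
st()
plan([(617.5,-169,57.8,18.8)],1,wmax=6)
E
```

```text
t 43.0 pos [ 619.7 -169.3   59. ] psi 17.8 tilt 0.32 F [-4.4  0.9  6.5] gap 13.5 q [-0.32  0.6   1.35 -0.    1.18 -0.63]
1 rows; q6 now -0.63
[-0.017,0.004,0.0039,0.0011,0.001,-0.002,1]
```

Call:
play_rows(
  motion=[0,0,0,-0.002,0,-0.001,1,0,0,0,-0.002,0,-0.0005,1,0,0,0,-0.001,0,0,1,0,0,0,0,0,0,1],
)

```text
clock: 43.45
eef_pos: [619.5, -169.4, 64.0]
eef_rot: [-0.578, 1.562, -0.268]
wrist_force: [-0.8, 0.6, 2.7]
finger_gap: 13.8
```

Call:
play_rows(
  motion=[0,0,0,0,0,0,0.15,0,0,0,0,0,0,0.15,0,0,0,0,0,0,0.15,0,0,0,0,0,0,0.15,0,0,0,-0.02,0,0,0.15,0,0,0,-0.035,0,0,0.15,0,0,0,-0.035,0,0,0.15,0,0,0,-0.03,0,0,0.15,0,0,0,0,0,0,0.15],
)

```text
clock: 44.35
eef_pos: [617.8, -169.1, 187.7]
eef_rot: [-0.633, 1.565, -0.322]
wrist_force: [0.2, -0.4, 0.2]
finger_gap: 39.9
```

```bash
python3 - <<'E'
from h import *
st()
P=wview("w20")
for c in [(598,-71),(617,-169)]:print(bars(P,108,130,c,40))
plan([(600,0,185,20),(560,290,185,32)],.15,vmax=45)
E
```

```text
t 44.4 pos [ 617.8 -169.1  187.7] psi 17.8 tilt 0.36 F [ 0.2 -0.4  0.2] gap 39.9 q [-0.32  0.49  1.22  0.    1.43 -0.64]
(array([599.6, -70.7]), array([13.9, 51.4]), np.float32(108.3), 1004, 121.9)
(array([ 618.2, -169.5]), array([12.9, 51.8]), np.float32(108.1), 750, 121.9)
11 rows; q6 now -0.64
[-0.0096,0.0007,0.0005,0,0.0415,0.0088,0.15,-0.0096,0.0007,0.0005,0,0.0414,0.0092,0.15,-0.0096,0.0007,0.0005,0.0001,0.0413,0.0096,0.15,-0.0096,0.0007,0.0005,0.0001,0.0412,0.01,0.15,-0.0299,0,0,0,0.0409,0.0088,0.15,-0.0299,0,0,0,0.0406,0.01,0.15,-0.0299,0,0,0,0.0403,0.0112,0.15,-0.0299,0,0,0,0.0399,0.0124,0.15,-0.0299,0,0,0,0.0395,0.0136,0.15,-0.0299,0,0,0,0.0391,0.0148,0.15,-0.0299,0,0,0,0.0387,0.016,0.15]
```

View pics/w20.png

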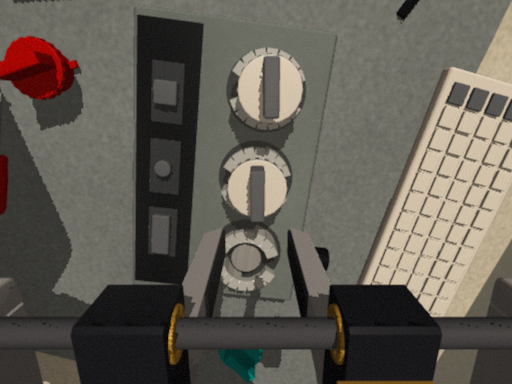

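Both home at 121.9 mm (52 mm origin), turned about 82°. Third cartridge.

Call:
play_rows(
  motion=[-0.0096,0,0,0,0.0415,0.0088,0.15,-0.0096,0,0,0,0.0414,0.0092,0.15,-0.0096,0,0,0,0.0413,0.0096,0.15,-0.0096,0,0,0,0.0412,0.01,0.15,-0.0299,0,0,0,0.0409,0.0088,0.15,-0.0299,0,0,0,0.0406,0.01,0.15,-0.0299,0,0,0,0.0403,0.0112,0.15,-0.0299,0,0,0,0.0399,0.0124,0.15,-0.0299,0,0,0,0.0395,0.0136,0.15,-0.0299,0,0,0,0.0391,0.0148,0.15,-0.0299,0,0,0,0.0387,0.016,0.15,0,0,0,0,0,0,0.15],
)

```text
clock: 45.6
eef_pos: [549.8, 305.4, 166.8]
eef_rot: [2.807, 1.551, -2.911]
wrist_force: [-0.3, 0.2, 0.0]
finger_gap: 39.9
```

```bash
python3 - <<'E'
from h import *
st()
P=wview("w21")
print(bars(P,62,80,(549,358),70))
E
```

```text
t 45.6 pos [549.8 305.4 166.8] psi 32.4 tilt 1.13 F [-0.3  0.2  0. ] gap 39.9 q [ 0.45  0.49  1.26  0.    1.41 -0.12]
(array([548.7, 358.8]), array([14., 52.]), np.float32(122.1), 708, 69.9)
```

View pics/w21.png

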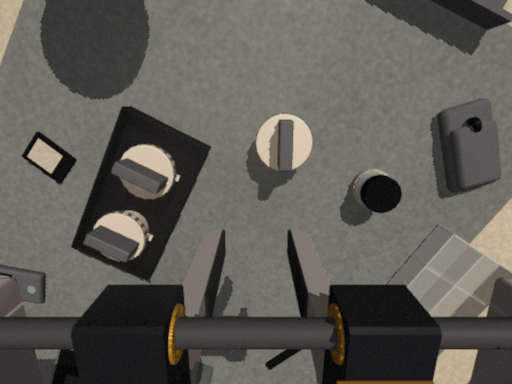

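```bash
python3 - <<'E'
from h import *
plan([(548.7,358.8,95,32.3)],.15,vmax=25)
E
```

```text
4 rows; q6 now -0.12
[-0.0002,-0.0048,-0.0015,0.0178,0.0118,0.0074,0.15,-0.0002,-0.0048,-0.0015,0.0178,0.0119,0.0073,0.15,-0.0002,-0.0048,-0.0015,0.0179,0.0119,0.0072,0.15,-0.0002,-0.0048,-0.0015,0.0179,0.0119,0.0072,0.15]
```

Call:
play_rows(
  motion=[0,-0.0048,-0.0015,0.0178,0.0115,0.007,0.15,0,-0.0048,-0.0015,0.0178,0.0115,0.007,0.15,0,-0.0048,-0.0015,0.0178,0.0115,0.007,0.15,0,-0.0048,0,0.0178,0.01,0.007,0.15,0,0,0,0,0,0,0.15,0,0,0,0,0,0,0.15],
)

```text
clock: 46.25
eef_pos: [549.8, 350.4, 88.2]
eef_rot: [3.089, 1.565, -2.638]
wrist_force: [-0.1, 0.4, 0.9]
finger_gap: 39.9
```

```bash
python3 - <<'E'
from h import *
st()
P=wview("w22");print(bars(P,62,80,(549,358),40))
plan([(548.7,358.8,80,32.3)],.15,vmax=25)
E
```

```text
t 46.2 pos [549.8 350.4  88.2] psi 31.9 tilt 0.35 F [-0.1  0.4  0.9] gap 39.9 q [ 0.51  0.6   1.28  0.    1.26 -0.05]
(array([548.6, 359.5]), array([13.6, 51.4]), np.float32(121.8), 1064, 69.9)
1 rows; q6 now -0.05
[-0.0073,-0.0063,-0.0004,0.0082,0.0077,0.0037,0.15]
```

Call:
play_rows(
  motion=[0,-0.006,0,0.008,0.0075,0.0037,0.15,0,0,0,0,0,0,0.15,0,0,0,0.014,0,0,0.15,0,0,0,0.014,0,0,0.15,0,0,0,0.014,0,0,0.15,0,0,0,0.01,0,0,0.15,0,0,0,0,0,0,0.15],
)

```text
clock: 47.0
eef_pos: [549.7, 357.5, 24.3]
eef_rot: [0.084, 1.569, 0.638]
wrist_force: [0.7, 0.7, -1.3]
finger_gap: 40.1
```

```bash
python3 - <<'E'
from h import *
st()
plan([(548.6,359.3,11,31.9)],.15,vmax=25)
E
```

```text
t 47.0 pos [549.7 357.5  24.3] psi 31.8 tilt 0.09 F [ 0.7  0.7 -1.3] gap 40.1 q [ 0.52  0.67  1.33  0.    1.14 -0.03]
1 rows; q6 now -0.03
[-0.0024,0.0016,-0.0001,0.0133,0.0021,0,0.15]
```

Call:
play_rows(
  motion=[0,0,0,0.008,0.002,0,0.15,0,0,0,0.004,0,0,0.15,0,0,0,0,0,0,0.15,0,0,0,0,0,0,1,0,0,0,0,0,0,1,0,0,0,0,0,0,1,0,0,0,0,0,0,1,0,0,0,0,0,0,1],
  newtons=50,
)

```text
clock: 47.8
eef_pos: [549.3, 359.8, 12.6]
eef_rot: [0.006, 1.567, 0.561]
wrist_force: [0.5, -0.5, -0.8]
finger_gap: 13.8
```

```bash
python3 - <<'E'
from h import *
st()
plan([(549,359,60,31.8),(560,300,178,40),(600,100,178,70),(636,-267,178,100.8)],1,vmax=45)
E
```

```text
t 47.8 pos [549.3 359.8  12.6] psi 31.8 tilt 0.21 F [ 0.5 -0.5 -0.8] gap 13.8 q [ 0.52  0.69  1.33  0.    1.12 -0.03]
19 rows; q6 now -0.03
[-0.0003,0.0018,0,-0.0237,-0.0003,-0.0002,1,-0.0003,0.0018,0,-0.0237,-0.0003,-0.0003,1,-0.0477,0,0,-0.0393,-0.0186,-0.0072,1,-0.0477,0,0,-0.0393,-0.0183,-0.0081,1,-0.0477,0,0,-0.0393,-0.0179,-0.009,1,-0.1047,0,0,0,-0.0358,-0.0196,1,-0.1047,0,0,0,-0.0335,-0.0232,1,-0.1047,0,0,0,-0.0309,-0.0266,1,-0.1047,0,0,0,-0.028,-0.0297,1,-0.1047,0,0,0,-0.0247,-0.0324,1,-0.0597,0,0,0,-0.0177,-0.037,1,-0.0597,0,0,0,-0.0155,-0.0379,1,-0.0597,0,0,0,-0.0132,-0.0388,1,-0.0597,0,0,0,-0.0108,-0.0395,1,-0.0597,0,0,0,-0.0085,-0.0401,1,-0.0597,0,0,0,-0.0061,-0.0405,1,-0.0597,0,0,0,-0.0036,-0.0408,1,-0.0597,0,0,0,-0.0012,-0.041,1,-0.0597,0,0,0,0.0013,-0.041,1]
```

Call:
play_rows(
  motion=[0,0.0018,0,-0.025,0,0,1,0,0.0018,0,-0.03,0,0,1,-0.0477,0,0,-0.0393,-0.0186,-0.0072,1,-0.0477,0,0,-0.0393,-0.0183,-0.0081,1,-0.0477,0,0,-0.0393,-0.0179,-0.009,1,-0.1047,0,0,0,-0.0358,-0.0196,1,-0.1047,0,0,0,-0.0335,-0.0232,1,-0.1047,0,0,0,-0.0309,-0.0266,1,-0.1047,0,0,0,-0.028,-0.0297,1,-0.1047,0,0,0,-0.0247,-0.0324,1,0,0,0,0,0,0,1],
)

```text
clock: 48.9
eef_pos: [602.9, 91.9, 192.6]
eef_rot: [-2.951, 1.568, -1.698]
wrist_force: [-0.3, 0.8, -0.8]
finger_gap: 13.4
```

```bash
python3 - <<'E'
from h import *
st()
plan([(636,-260,180,100.8)],1,vmax=42)
E
```

```text
t 48.9 pos [602.9  91.9 192.6] psi 71.8 tilt 0.15 F [-0.3  0.8 -0.8] gap 13.4 q [ 0.09  0.42  1.3  -0.    1.42 -1.16]
9 rows; q6 now -1.16
[-0.0563,-0.0003,0,0.0015,-0.0157,-0.036,1,-0.0563,-0.0003,0,0.0015,-0.0137,-0.0368,1,-0.0563,-0.0003,0,0.0015,-0.0116,-0.0375,1,-0.0563,-0.0003,0,0.0015,-0.0094,-0.0381,1,-0.0563,-0.0003,0,0.0015,-0.0073,-0.0386,1,-0.0563,-0.0003,0,0.0014,-0.0051,-0.0389,1,-0.0563,-0.0003,0,0.0014,-0.0029,-0.0392,1,-0.0563,-0.0003,0,0.0014,-0.0007,-0.0393,1,-0.0563,-0.0003,0,0.0014,0.0015,-0.0392,1]
```

Call:
play_rows(
  motion=[-0.0563,0,0,0.0005,-0.0157,-0.036,1,-0.0563,0,0,0.0005,-0.0137,-0.0368,1,-0.0563,0,0,0.0005,-0.0116,-0.0375,1,-0.0563,0,0,0.0005,-0.0094,-0.0381,1,-0.0563,0,0,0.0005,-0.0073,-0.0386,1,-0.0563,0,0,0.0005,-0.0051,-0.0389,1,-0.0563,0,0,0.0005,-0.0029,-0.0392,1,-0.0563,0,0,0.0005,-0.0007,-0.0393,1,-0.0563,0,0,0.0005,0.0015,-0.03,1,0,0,0,0,0,0,1,0,0,0,0,0,0,1],
)

```text
clock: 50.0
eef_pos: [637.2, -260.0, 187.1]
eef_rot: [1.431, 1.569, -3.077]
wrist_force: [-0.8, -0.0, -0.1]
finger_gap: 13.5
```

```bash
python3 - <<'E'
from h import *
st()
P=wview("w23")
c=(636,-267)
m=(P[...,2]>66)&(P[...,2]<74)&(np.hypot(P[...,0]-c[0],P[...,1]-c[1])<45)
q=P[m];print("collar",c,m.sum(),cv2.minEnclosingCircle(q[:,:2].astype(np.float32)),np.median(q[:,2]))
plan([(636,-267.1,180,100.8)],1,vmax=42)
E
```

```text
t 50.0 pos [ 637.2 -260.   187.1] psi 101.7 tilt 0.11 F [-0.8 -0.  -0.1] gap 13.5 q [-0.44  0.61  1.03 -0.    1.5  -2.22]
collar (636, -267) 1243 ((636.0731201171875, -267.14959716796875), 40.40773010253906) 70.06463304108485
1 rows; q6 now -2.22
[0.0164,0.0002,-0.0021,0.0071,0.0026,-0.0069,1]
```

View pics/w23.png

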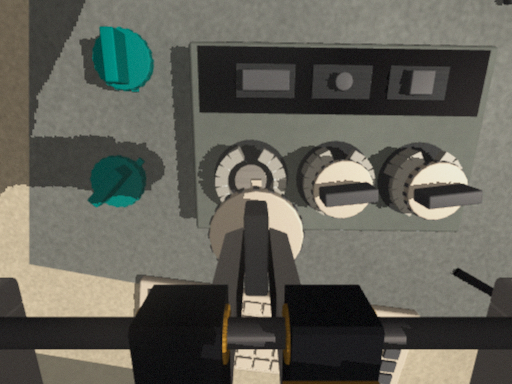

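Call:
play_rows(
  motion=[0.016,0,0,0.01,0.002,-0.0055,1,0,0,0,0,0,0,1,0,0,0,0.02,0,0,1,0,0,0,0.02,0,0,1,0,0,0,0.01,0,0,1,0,0,0,0,0,0,1],
)

```text
clock: 50.65
eef_pos: [637.1, -261.2, 125.6]
eef_rot: [1.694, 1.57, -2.829]
wrist_force: [0.0, -0.6, -1.2]
finger_gap: 13.5
```

```bash
python3 - <<'E'
from h import *
st()
plan([(636.3,-267.1,100,100.8)],1,vmax=42)
E
```

```text
t 50.6 pos [ 637.1 -261.2  125.6] psi 100.9 tilt 0.06 F [ 0.  -0.6 -1.2] gap 13.5 q [-0.44  0.65  1.12 -0.    1.38 -2.2 ]
1 rows; q6 now -2.20
[0.0014,-0.0001,-0.001,0.0256,0.0019,-0.0056,1]
```

Call:
play_rows(
  motion=[0,0,0,0.006,0.002,-0.0056,1,0,0,0,0,0,0,1,0,0,0,0,0,0,1],
)

```text
clock: 50.95
eef_pos: [636.9, -267.5, 121.3]
eef_rot: [-2.595, 1.569, -0.834]
wrist_force: [-0.1, -0.5, -1.1]
finger_gap: 13.8
```

```bash
python3 - <<'E'
from h import *
st()
plan([(636.3,-267.1,100,100.8)],1,vmax=42)
E
```

```text
t 51.0 pos [ 636.9 -267.5  121.3] psi 100.9 tilt 0.11 F [-0.1 -0.5 -1.1] gap 13.8 q [-0.45  0.66  1.11 -0.    1.37 -2.21]
1 rows; q6 now -2.21
[0.0017,-0.0016,0.001,0.0213,0.0006,0.0005,1]
```

Descend to just above the collar.

Call:
play_rows(
  motion=[0,0,0,0.012,0.0005,0,1,0,0,0,0.012,0,0,1,0,0,0,0,0,0,1],
)

```text
clock: 51.25
eef_pos: [636.6, -267.8, 96.0]
eef_rot: [-2.446, 1.568, -0.686]
wrist_force: [0.7, 0.0, -1.7]
finger_gap: 13.7
```

```bash
python3 - <<'E'
from h import *
st()
plan([(636.3,-267.1,80,100.8)],1,vmax=42)
E
```

```text
t 51.2 pos [ 636.6 -267.8   96. ] psi 100.9 tilt 0.17 F [ 0.7  0.  -1.7] gap 13.7 q [-0.45  0.67  1.14 -0.    1.32 -2.21]
1 rows; q6 now -2.21
[0.0013,-0.0023,0.0019,0.016,0.0002,0.0008,1]
```

Call:
play_rows(
  motion=[0,0,0,0.006,0,0.0006,1,0,0,0,0.006,0,0,1,0,0,0,0.006,0,0,1,0,0,0,0,0,0,1],
)

```text
clock: 51.65
eef_pos: [636.4, -267.0, 75.9]
eef_rot: [-2.52, 1.569, -0.759]
wrist_force: [0.4, -1.1, -1.1]
finger_gap: 13.6
```

```bash
python3 - <<'E'
from h import *
st()
E
```

```text
t 51.6 pos [ 636.4 -267.    75.9] psi 100.9 tilt 0.13 F [ 0.4 -1.1 -1.1] gap 13.6 q [-0.45  0.69  1.16 -0.    1.28 -2.21]
```

Call:
play_rows(
  motion=[0,0,0,0.004,0,0,1,0,0,0,0.004,0,0,1,0,0,0,0.004,0,0,1,0,0,0,0.004,0,0,1,0,0,0,0.002,0,0,1],
)

```text
clock: 52.15
eef_pos: [637.0, -267.3, 59.4]
eef_rot: [-2.35, 1.566, -0.589]
wrist_force: [-3.6, 0.7, 7.7]
finger_gap: 14.0
```

```bash
python3 - <<'E'
from h import *
st()
E
```

```text
t 52.1 pos [ 637.  -267.3   59.4] psi 100.9 tilt 0.27 F [-3.6  0.7  7.7] gap 14.0 q [-0.45  0.71  1.18 -0.    1.25 -2.21]
```

Call:
play_rows(
  motion=[0,0,0,0.0025,0,0,1,0.05,0,0,0.0012,0.0003,0,1,0.08,0,0,0.0008,0.0005,0,1,0.1,0.001,0.001,0.0008,0.0005,0,1,0.1,0.001,0.001,0.0008,0.0005,0,1,0.1,0.001,0.001,0.0006,0.0004,0,1,0.1,0.001,0.001,0.0006,0.0004,0,1,0.1,0.001,0.001,0.0006,0.0004,-0.0001,1,0.1,0.001,0.001,0.0006,0.0004,-0.0002,1],
)

```text
clock: 53.05
eef_pos: [637.5, -268.3, 59.5]
eef_rot: [-1.928, 1.555, -0.924]
wrist_force: [-0.9, 1.5, 7.2]
finger_gap: 13.3
```

```bash
python3 - <<'E'
from h import *
st()
plan([(636.3,-267.1,57.8,18.8)],1,wmax=6)
E
```

```text
t 53.0 pos [ 637.5 -268.3   59.5] psi 57.6 tilt 0.88 F [-0.9  1.5  7.2] gap 13.3 q [-0.45  0.7   1.19 -0.01  1.24 -1.45]
7 rows; q6 now -1.45
[0.0967,0,0.0022,0.0002,0.0002,0.0001,1,0.0967,0,0.0022,0.0002,0.0002,0,1,0.0967,0,0.0022,0.0002,0.0002,0,1,0.0967,0,0.0022,0.0002,0.0002,0,1,0.0967,0,0.0022,0.0002,0.0002,0,1,0.0967,0,0.0022,0.0002,0.0002,-0.0001,1,0.0967,0,0.0022,0.0002,0.0002,-0.0001,1]
```

Call:
play_rows(
  motion=[0.1,0.001,0.003,0.001,0.0004,0,1,0.1,0.001,0.003,0.001,0.0004,0,1,0.1,0.001,0.003,0.0008,0.0004,0,1,0.1,0.001,0.003,0.0008,0.0003,-0.0001,1,0.1,0,0.002,0.0008,0.0003,-0.0001,1,0.09,0,0.002,0.0008,0.0003,-0.0001,1,0.065,0,0,0.0006,0,0,1,0,0,0,0.0003,0,0,1],
)

```text
clock: 53.85
eef_pos: [638.3, -267.3, 60.2]
eef_rot: [-1.278, 1.563, -0.959]
wrist_force: [-3.0, 1.0, 6.6]
finger_gap: 13.7
```

```bash
python3 - <<'E'
from h import *
st()
E
```

```text
t 53.9 pos [ 638.3 -267.3   60.2] psi 18.3 tilt 0.43 F [-3.   1.   6.6] gap 13.7 q [-0.45  0.71  1.18 -0.    1.25 -0.77]
```

Call:
play_rows(
  motion=[0,0,0,-0.002,0,-0.001,1,0,0,0,-0.002,0,-0.0005,1,0,0,0,0,0,0,1,0,0,0,0,0,0,0.15,0,0,0,0,0,0,0.15,0,0,0,0,0,0,0.15,0,0,0,0,0,0,0.15,0,0,0,-0.02,0,0,0.15,0,0,0,-0.035,0,0,0.15,0,0,0,-0.035,0,0,0.15,0,0,0,-0.03,0,0,0.15,0,0,0,0,0,0,0.15],
)

```text
clock: 55.05
eef_pos: [636.2, -266.7, 187.0]
eef_rot: [-1.278, 1.564, -0.96]
wrist_force: [0.2, -0.4, 1.1]
finger_gap: 39.9
```

```bash
python3 - <<'E'
from h import *
st()
plan([(560,-180,200,100)],.15,vmax=45)
P=wview("w24")
for c in [(598,-71),(617,-169),(636,-267)]:print(bars(P,108,130,c,40))
E
```

```text
t 55.0 pos [ 636.2 -266.7  187. ] psi 18.2 tilt 0.38 F [ 0.2 -0.4  1.1] gap 39.9 q [-0.45  0.61  1.03 -0.    1.49 -0.77]
11 rows; q6 now -0.77
[-0.1297,-0.0003,0.0006,-0.0012,0.0096,-0.0041,0.15,-0.1297,-0.0003,0.0006,-0.0012,0.0101,-0.0028,0.15,-0.1297,-0.0003,0.0006,-0.0012,0.0104,-0.0015,0.15,-0.1297,-0.0003,0.0006,-0.0012,0.0105,-0.0001,0.15,-0.1297,-0.0003,0.0006,-0.0012,0.0104,0.0012,0.15,-0.1297,-0.0003,0.0006,-0.0012,0.0102,0.0026,0.15,-0.1297,-0.0003,0.0006,-0.0012,0.0098,0.0039,0.15,-0.1297,-0.0003,0.0006,-0.0012,0.0092,0.0051,0.15,-0.1297,-0.0003,0.0006,-0.0012,0.0084,0.0062,0.15,-0.1297,-0.0003,0.0006,-0.0012,0.0076,0.0073,0.15,-0.1297,-0.0003,0.0006,-0.0012,0.0066,0.0082,0.15]
None
(array([ 618.5, -170.1]), array([14. , 51.3]), np.float32(108.1), 1020, 121.9)
(array([ 637.1, -268.1]), array([13.6, 51.8]), np.float32(108.2), 771, 121.9)
```

View pics/w24.png

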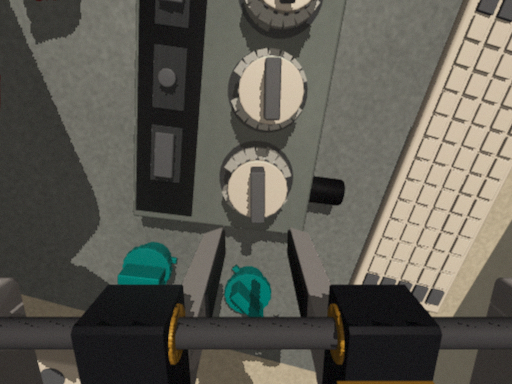

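Call:
play_rows(
  motion=[-0.1297,0,0,0,0.014,0.0,1,-0.1297,0,0,0,0.014,0.001,1,-0.1297,0,0,0,0.014,0.003,1,-0.1297,0,0,0,0.014,0.004,1,-0.1297,0,0,0,0.014,0.005,1,-0.1297,0,0,0,0.014,0.005,1,-0.1297,0,0,0,0.014,0.006,1,-0.1297,0,0,0,0.013,0.006,1,-0.1297,0,0,0,0.012,0.006,1,-0.1297,0,0,0,0.01,0.006,1,-0.1297,0,0,0,0.008,0.006,1,0,0,0,0,0,0,1],
)

```text
clock: 56.3
eef_pos: [538.9, -141.4, 166.2]
eef_rot: [1.148, 1.548, 2.951]
wrist_force: [-0.0, 0.1, 0.5]
finger_gap: 0.5
```

```bash
python3 - <<'E'
from h import *
st()
P=wview("w25")
for c in [(598,-71),(617,-169),(636,-267)]:print(bars(P,108,130,c,40))
for n,c in [("sq",(495,-104)),("rd",(511,-187.5)),("bar",(526,-271))]: print(n,bars(P,49.5,57,c,38))
E
```

```text
t 56.3 pos [ 538.9 -141.4  166.2] psi 103.3 tilt 1.31 F [-0.   0.1  0.5] gap 0.5 q [-0.32  0.33  1.48 -0.    1.35 -2.12]
(array([598.8, -71.4]), array([14.1, 51.8]), np.float32(106.0), 930, 121.4)
(array([ 619.4, -171.9]), array([14.7, 47.5]), np.float32(107.8), 896, 121.5)
(array([ 637.4, -267.7]), array([14.7, 52.5]), np.float32(108.3), 1061, 121.4)
sq (array([ 493. , -106.2]), array([25.4, 26. ]), np.float32(102.5), 567, 52.9)
rd (array([ 509.1, -189.5]), array([19. , 18.7]), np.float32(87.8), 260, 53.0)
bar (array([ 525.4, -272.7]), array([22., 52.]), np.float32(100.9), 991, 52.9)
```

View pics/w25.png

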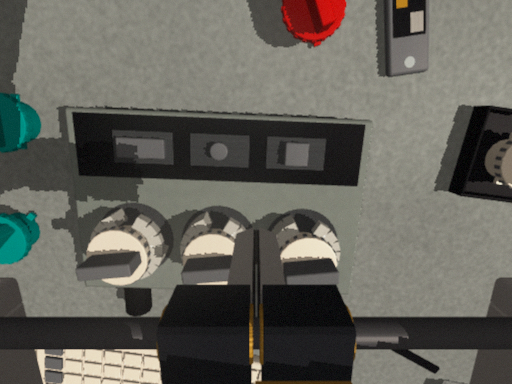

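```bash
python3 - <<'E'
from h import *
im,d=camera("top");T=np.array(camera_params("top")["T"])
np.savez("pics/t2.npz",im=im,d=d,T=T);cv2.imwrite("pics/t2.png",im)
P,_=cloud("pics/t2.npz","top")
for c in [(435,246),(442,156)]: print(bars(P,66,82,c,40))
plan([(509.3,-189.3,110,100.8)],1,vmax=25)
E
```

```text
(array([435.3, 248.4]), array([50.8, 15. ]), np.float32(4.8), 128, 72.9)
(array([442.2, 157.5]), array([50.7, 14.1]), np.float32(5.1), 119, 73.3)
4 rows; q6 now -2.12
[0.0093,0.0022,-0.0052,0.0142,0.0098,-0.01,1,0.0093,0.0022,-0.0052,0.0142,0.0097,-0.01,1,0.0093,0.0022,-0.0052,0.0142,0.0097,-0.0101,1,0.0093,0.0022,-0.0052,0.0141,0.0097,-0.0101,1]
```

View pics/t2.png

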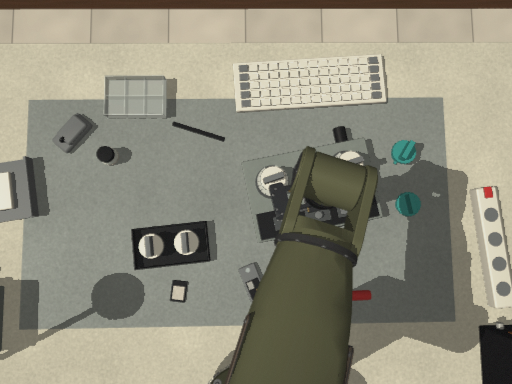

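Call:
play_rows(
  motion=[0.0093,0.0022,-0.0052,0.0142,0.0098,-0.01,1,0.0093,0.0022,-0.0052,0.0142,0.0097,-0.01,1,0.0093,0.0022,-0.0052,0.0142,0.0097,-0.01,1,0.0093,0.0022,-0.0052,0.0142,0.0097,-0.01,1,0,0,0,0,0,0,1,0,0,0,0,0,0,1],
)

```text
clock: 57.0
eef_pos: [509.9, -191.7, 105.9]
eef_rot: [0.908, 1.57, 2.644]
wrist_force: [1.0, 0.1, 0.5]
finger_gap: 0.1
```

```bash
python3 - <<'E'
from h import *
st()
P=wview("w26")
for n,c in [("sq",(494,-105)),("rd",(510,-188.5)),("bar",(526,-272))]: print(n,bars(P,49.5,57,c,34))
plan([(509.3,-189.3,60,100.8)],1,vmax=12)
E
```

```text
t 57.0 pos [ 509.9 -191.7  105.9] psi 99.5 tilt 0.04 F [1.  0.1 0.5] gap 0.1 q [-0.43  0.35  1.61  0.    1.18 -2.16]
sq (array([ 492.6, -106.6]), array([25.6, 26.4]), np.float32(101.3), 758, 52.9)
rd (array([ 508.5, -189.8]), array([18.7, 18.7]), np.float32(56.6), 335, 52.9)
bar (array([ 525.1, -272.6]), array([22.5, 52.1]), np.float32(101.0), 1277, 53.0)
4 rows; q6 now -2.16
[-0.0057,0.0001,-0.0002,0.0115,0,0.0006,1,-0.0057,0.0001,-0.0002,0.0115,0,0.0006,1,-0.0057,0.0001,-0.0002,0.0115,0,0.0006,1,-0.0057,0.0001,-0.0002,0.0115,0,0.0006,1]
```

View pics/w26.png

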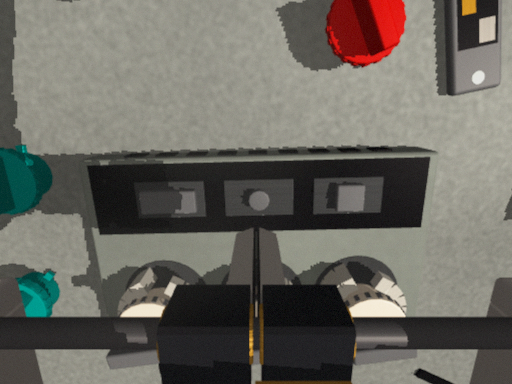

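Call:
play_rows(
  motion=[0,0,0,0.013,0.001,0.002,1,0,0,0,0.013,0,0,1,0,0,0,0.013,0,0,1,0,0,0,0.013,0,0,1,0,0,0,0.008,0,0,1,0,0,0,0,0,0,1],
)

```text
clock: 57.65
eef_pos: [509.5, -188.1, 40.8]
eef_rot: [0.812, 1.57, 2.549]
wrist_force: [0.4, 0.2, 0.1]
finger_gap: 0.6
```

```bash
python3 - <<'E'
from h import *
st()
P=wview("w27")
E
```

```text
t 57.6 pos [ 509.5 -188.1   40.8] psi 99.5 tilt 0.05 F [0.4 0.2 0.1] gap 0.6 q [-0.42  0.43  1.67  0.    1.05 -2.16]
```

View pics/w27.png

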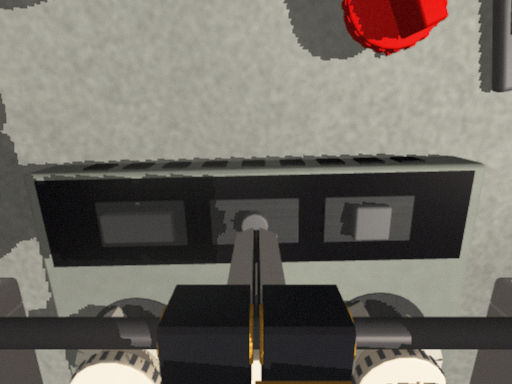

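Call:
play_rows(
  motion=[0,0,0,0.007,0,0,1,0,0,0,0.006,0,0,1,0,0,0,0,0,0,1],
)

```text
clock: 58.0
eef_pos: [510.4, -188.5, 28.2]
eef_rot: [-2.09, 1.569, -0.353]
wrist_force: [0.0, -0.6, 0.4]
finger_gap: 0.2
```

```bash
python3 - <<'E'
from h import *
st()
E
```

```text
t 58.0 pos [ 510.4 -188.5   28.2] psi 99.5 tilt 0.10 F [ 0.  -0.6  0.4] gap 0.2 q [-0.42  0.44  1.68  0.    1.02 -2.16]
```

Call:
play_rows(
  motion=[0,0,0,0.003,0,0,1,0,0,0,0.003,0,0,1,0,0,0,0.002,0,0,1,0,0,0,0,0,0,1],
)

```text
clock: 58.4
eef_pos: [510.7, -188.7, 20.0]
eef_rot: [-2.115, 1.568, -0.378]
wrist_force: [-0.3, -0.6, -0.7]
finger_gap: 0.6
```

```bash
python3 - <<'E'
from h import *
st()
E
```

```text
t 58.4 pos [ 510.7 -188.7   20. ] psi 99.5 tilt 0.15 F [-0.3 -0.6 -0.7] gap 0.6 q [-0.42  0.46  1.68  0.    1.   -2.16]
```

Call:
play_rows(
  motion=[0,0,0,0.003,0,0,1,0,0,0,0.003,0,0,1,0,0,0,0.001,0,0,1],
)

```text
clock: 58.7
eef_pos: [511.0, -188.8, 13.1]
eef_rot: [-2.124, 1.567, -0.387]
wrist_force: [-1.9, 0.7, 3.7]
finger_gap: 0.8
```

```bash
python3 - <<'E'
from h import *
st()
E
```

```text
t 58.7 pos [ 511.  -188.8   13.1] psi 99.5 tilt 0.19 F [-1.9  0.7  3.7] gap 0.8 q [-0.42  0.47  1.69  0.    0.99 -2.16]
```

Call:
play_rows(
  motion=[0,0,0,0.003,0,0,1,0,0,0,0.002,0,0,1,0,0,0,0.001,0,0,1,0,0,0,0.001,0,0,1],
)

```text
clock: 59.1
eef_pos: [511.1, -188.9, 12.1]
eef_rot: [-2.207, 1.567, -0.47]
wrist_force: [-5.3, 1.7, 12.7]
finger_gap: 0.3
```

```bash
python3 - <<'E'
from h import *
st()
E
```

```text
t 59.1 pos [ 511.1 -188.9   12.1] psi 99.5 tilt 0.24 F [-5.3  1.7 12.7] gap 0.3 q [-0.42  0.47  1.69 -0.    0.98 -2.16]
```

Call:
play_rows(
  motion=[0,0,0,0.0005,0,0,1,0,0,0,0,0,0,1,0,0,0,-0.01,0,0,1,0,0,0,-0.015,0,0,1,0,0,0,-0.015,0,0,1,0,0,0,0,0,0,1],
)

```text
clock: 59.7
eef_pos: [511.0, -188.9, 54.9]
eef_rot: [-2.22, 1.566, -0.483]
wrist_force: [-0.2, 0.7, 0.7]
finger_gap: 0.3
```

```bash
python3 - <<'E'
from h import *
st()
P=wview("w28")
for n,c in [("sq",(494,-105)),("rd",(510,-188.5)),("bar",(526,-272))]: print(n,bars(P,48,57,c,34))
plan([(493,-106.5,55,100.8)],1,vmax=25)
E
```

```text
t 59.7 pos [ 511.  -188.9   54.9] psi 99.5 tilt 0.27 F [-0.2  0.7  0.7] gap 0.3 q [-0.42  0.41  1.66 -0.    1.07 -2.16]
sq (array([ 492.6, -106.6]), array([26.1, 26. ]), np.float32(10.4), 1162, 52.9)
rd (array([ 508.4, -189.4]), array([18.6, 19.2]), np.float32(100.6), 502, 52.8)
bar (array([ 524.8, -272.8]), array([22.2, 52. ]), np.float32(100.8), 1898, 52.9)
4 rows; q6 now -2.16
[-0.0055,-0.0005,0.0006,-0.0004,0.0009,0.021,1,-0.0055,-0.0005,0.0006,-0.0003,0.0008,0.021,1,-0.0055,-0.0005,0.0006,-0.0003,0.0007,0.021,1,-0.0055,-0.0005,0.0006,-0.0003,0.0006,0.021,1]
```

Call:
play_rows(
  motion=[-0.0055,0,0,0,0.0009,0.021,1,-0.0055,0,0,0,0.0008,0.021,1,-0.0055,0,0,0,0.0007,0.021,1,-0.0055,0,0,0,0.0006,0.018,1,0,0,0,0,0,0,1,0,0,0,0,0,0,1],
)

```text
clock: 60.35
eef_pos: [491.0, -106.9, 49.6]
eef_rot: [1.523, 1.569, -3.001]
wrist_force: [0.2, 0.1, -0.2]
finger_gap: 0.4
```

```bash
python3 - <<'E'
from h import *
st()
plan([(493,-106.5,35,100.8)],1,vmax=25)
E
```

```text
t 60.4 pos [ 491.  -106.9   49.6] psi 100.8 tilt 0.10 F [ 0.2  0.1 -0.2] gap 0.4 q [-0.29  0.33  1.78 -0.    1.03 -2.05]
1 rows; q6 now -2.05
[0,0.0001,-0.0018,0.0146,-0.002,0,1]
```

Call:
play_rows(
  motion=[0,0,0,0.008,-0.002,0,1,0,0,0,0.008,0,0,1,0,0,0,0.007,0,0,1,0,0,0,0.003,0,0,1,0,0,0,0,0,0,1],
)

```text
clock: 60.85
eef_pos: [492.8, -108.6, 19.7]
eef_rot: [1.34, 1.567, 3.097]
wrist_force: [0.6, -0.2, 0.0]
finger_gap: 0.4
```

```bash
python3 - <<'E'
from h import *
st()
E
```

```text
t 60.9 pos [ 492.8 -108.6   19.7] psi 100.7 tilt 0.21 F [ 0.6 -0.2  0. ] gap 0.4 q [-0.29  0.39  1.79 -0.    0.97 -2.05]
```

Call:
play_rows(
  motion=[0,0,0,0.003,0,0,1,0,0,0,0.003,0,0,1,0,0,0,0.003,0,0,1,0,0,0,0.002,0,0,1,0,0,0,0.001,0,0,1,0,0,0,0.001,0,0,1],
)

```text
clock: 61.45
eef_pos: [493.2, -108.9, 12.0]
eef_rot: [1.611, 1.568, -2.915]
wrist_force: [-6.5, 1.1, 11.5]
finger_gap: 0.7
```

```bash
python3 - <<'E'
from h import *
st()
E
```

```text
t 61.5 pos [ 493.2 -108.9   12. ] psi 100.7 tilt 0.14 F [-6.5  1.1 11.5] gap 0.7 q [-0.29  0.4   1.79 -0.    0.95 -2.05]
```

Bottomed at 11.5 N. Hold, rise, go to the long key.

Call:
play_rows(
  motion=[0,0,0,0.0005,0,0,1,0,0,0,0,0,0,1,0,0,0,-0.01,0,0,1,0,0,0,-0.015,0,0,1,0,0,0,-0.015,0,0,1,0,0,0,0,0,0,1],
)

```text
clock: 62.05
eef_pos: [493.6, -109.0, 55.3]
eef_rot: [2.331, 1.569, -2.195]
wrist_force: [0.6, 0.5, 0.0]
finger_gap: 0.8
```

```bash
python3 - <<'E'
from h import *
st()
plan([(525,-272.5,58,100.8)],1,vmax=25)
E
```

```text
t 62.0 pos [ 493.6 -109.    55.3] psi 100.7 tilt 0.09 F [0.6 0.5 0. ] gap 0.8 q [-0.29  0.33  1.77 -0.    1.04 -2.05]
7 rows; q6 now -2.05
[-0.0003,-0.0002,-0.0002,-0.0004,-0.0001,-0.0238,1,-0.0003,-0.0002,-0.0002,-0.0004,-0.0001,-0.0238,1,-0.0003,-0.0002,-0.0002,-0.0004,-0.0001,-0.0238,1,-0.0003,-0.0002,-0.0002,-0.0004,0,-0.0238,1,-0.0003,-0.0002,-0.0002,-0.0004,0,-0.0238,1,-0.0003,-0.0002,-0.0002,-0.0004,0,-0.0238,1,-0.0003,-0.0002,-0.0002,-0.0004,0,-0.0238,1]
```

Call:
play_rows(
  motion=[0,0,0,-0.001,0,-0.0238,1,0,0,0,-0.001,0,-0.0238,1,0,0,0,-0.001,0,-0.0238,1,0,0,0,-0.001,0,-0.0238,1,0,0,0,-0.001,0,-0.0238,1,0,0,0,0,0,-0.0238,1,0,0,0,0,0,-0.018,1,0,0,0,0,0,0,1,0,0,0,0,0,0,1],
)

```text
clock: 62.95
eef_pos: [523.3, -271.7, 56.9]
eef_rot: [1.325, 1.568, 3.084]
wrist_force: [-0.2, 0.2, 0.2]
finger_gap: 0.7
```

```bash
python3 - <<'E'
from h import *
st()
plan([(525,-272.5,35,100.8)],1,vmax=50)
E
```

```text
t 63.0 pos [ 523.3 -271.7   56.9] psi 100.8 tilt 0.18 F [-0.2  0.2  0.2] gap 0.7 q [-0.54  0.5   1.52 -0.    1.13 -2.3 ]
1 rows; q6 now -2.30
[-0.0005,0.0008,-0.0031,0.0219,-0.0016,-0.0011,1]
```

Call:
play_rows(
  motion=[0,0,0,0.01,-0.001,0,1,0,0,0,0.01,0,0,1,0,0,0,0.009,0,0,1,0,0,0,0.004,0,0,1,0,0,0,0,0,0,1],
)

```text
clock: 63.45
eef_pos: [523.6, -268.2, 19.7]
eef_rot: [1.081, 1.565, 2.842]
wrist_force: [0.3, 0.9, 0.3]
finger_gap: 0.3
```

```bash
python3 - <<'E'
from h import *
st()
E
```

```text
t 63.5 pos [ 523.6 -268.2   19.7] psi 100.9 tilt 0.30 F [0.3 0.9 0.3] gap 0.3 q [-0.53  0.55  1.54 -0.    1.06 -2.3 ]
```

Call:
play_rows(
  motion=[0,0,0,0.003,0,0,1,0,0,0,0.003,0,0,1,0,0,0,0.003,0,0,1,0,0,0,0.002,0,0,1,0,0,0,0.001,0,0,1,0,0,0,0.001,0,0,1],
)

```text
clock: 64.05
eef_pos: [524.0, -268.2, 12.1]
eef_rot: [1.242, 1.567, 3.003]
wrist_force: [-4.3, 2.2, 8.7]
finger_gap: 0.6
```

```bash
python3 - <<'E'
from h import *
st()
E
```

```text
t 64.0 pos [ 524.  -268.2   12.1] psi 100.9 tilt 0.20 F [-4.3  2.2  8.7] gap 0.6 q [-0.53  0.56  1.55 -0.    1.04 -2.3 ]
```

Call:
play_rows(
  motion=[0,0,0,0.0015,0,0,1,0,0,0,0.001,0,0,1,0,0,0,0.0005,0,0,1,0,0,0,-0.01,0,0,1,0,0,0,-0.02,0,0,1,0,0,0,-0.04,0,0,1,0,0,0,-0.045,0,0,1,0,0,0,-0.045,0,0,1,0,0,0,0,0,0,1,0,0,0,0,0,0,1],
)

```text
clock: 65.05
eef_pos: [524.2, -268.3, 181.2]
eef_rot: [2.163, 1.57, -2.359]
wrist_force: [-0.0, -0.0, -0.8]
finger_gap: 0.7
```

```bash
python3 - <<'E'
from h import *
st()
P=wview("w29")
for c in [(598,-71),(617,-169),(636,-267)]:print(bars(P,112,130,c,40))
for n,c in [("sq",(494,-105)),("rd",(510,-188.5)),("bar",(526,-272))]: print(n,bars(P,46,57,c,34))
im,d=camera("side");cv2.imwrite("pics/s9.png",im)
E
```

```text
t 65.0 pos [ 524.2 -268.3  181.2] psi 100.9 tilt 0.07 F [-0.  -0.  -0.8] gap 0.7 q [-0.53  0.38  1.39 -0.    1.37 -2.3 ]
(array([600. , -71.4]), array([15.3, 52.5]), np.float32(109.0), 850, 121.5)
(array([ 613. , -152.9]), array([15.2, 16. ]), np.float32(107.6), 229, 121.4)
None
sq (array([ 492.9, -106.8]), array([26.9, 26.3]), np.float32(11.2), 544, 52.8)
rd (array([ 508.9, -190.1]), array([19. , 18.8]), np.float32(21.9), 234, 52.8)
bar (array([ 525.1, -273.3]), array([21.9, 50.7]), np.float32(100.9), 834, 52.9)
```

View pics/s9.png

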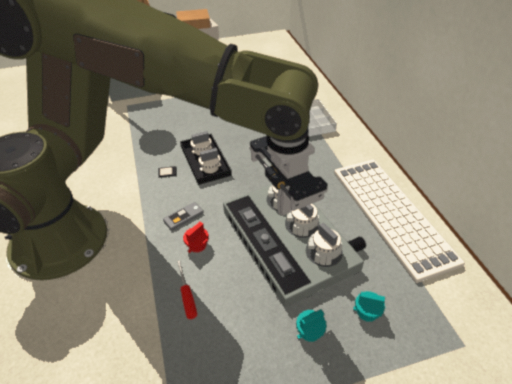

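```bash
python3 -c "
from h import *
st();print(sign_off())"
```

```text
t 65.2 pos [ 524.2 -268.3  180.7] psi 100.9 tilt 0.09 F [-0.3  0.1 -0.7] gap 0.7 q [-0.53  0.38  1.39 -0.    1.37 -2.3 ]
the job is handed in; nothing more can be done
None
```

I moved the two spent cartridges from the left and middle ports to the tray. I locked the three fresh ones into the left, middle and right ports, then pressed the round, square and long keys in that order. The job was handed in at 65 s and returned no verdict.

**Cartridges:** My last full measurement, before the keys, put all three fresh bars at about 122 mm, the height for home. They were turned roughly 82–85° from the slots and sat within about 3 mm of the port axes by that view, which partly hid the middle bar. Both spent cartridges stood upright in the tray, bar tops about 73 mm against 74 mm expected.

**Keys:** Each key was pushed until the tool stopped at about the same height with 8.7–12.7 N on the wrist. That is above the 5 N for a full press, but I had no direct reading of key travel. Afterwards all three measured back up at 53 mm.

**After the keys:** The final wrist view only measured the left cartridge fully. The middle one was mostly hidden and the right one out of view, so for those two I relied on the side picture. The arm was clear of everything at hand-in.

**Did not match:**
- My first grasp closed on air above a cartridge, because the real fingertips sit about 35 mm higher than the reported tool point. I corrected for that from then on.
- Small sideways moves often fell short or overshot by a few millimetres and were corrected.
- I never measured the jar and pry stick again. They looked unmoved in the top picture before the keys.

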